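# Dispense the small grinding balls through the turret cap

## Task

Bring the white receiver cup along its notched track into the middle notch under the dispenser (lift it by its fin, move it, drop it in), and, with the hopper still upright, turn the hopper's cap so that the medium opening stands at the red pointer. Then tip the hopper fully forward with its crank so that all four small white balls drop into the cup while the big steel ball stays in the hopper, and bring the hopper fully upright again, with the cup and cap still in place. Leave the blue vial carriage in its notch and the glassware, jars and spatula standing or lying where they are.

Things in the scene. Friction and masses are not known exactly. Their poses are not given: they have to be found in the camera images.
- station (a point): Middle notch of the dispenser's track, level with the track blocks' top, 16 mm above the table. Axes of the fixed stand: -x front (robot and pouring side), y along the track, z up. Three notches at y = -100, 0, +100 mm: slots 18 mm wide (y), 10 mm deep. Guide walls 30 mm above the table at x = -49 to -57 and +49 to +57 mm. The stand's plate reaches from x = -60 to +132 mm, 150 mm each way in y.
- receiver_fin (a point): Grip point of the fin in front of the white open receiver cup, which starts in the left or right notch. Fin 12 mm thick (pinch across y), 30 mm long (x), 22 to 62 mm above the cup's underside; this point is 48 mm above the underside (64 mm above the table when seated) and 62 mm in front (-x) of the cup's centre. Axes as the cup's.
- receiver_base (a point): Centre of the receiver cup's underside, on station when the cup sits in the middle notch. Cup 94 (x) x 76 (y) x 38 mm tall, 3 mm walls, about 0.16 kg. A keel under it, 14 mm wide (y), 80 mm long, 9 mm deep, sits in the notch: lift at least 10 mm to move along y (beneath the hopper there is room to lift 25 mm).
- vial_block_fin (a point): Same grip point on the blue carriage with two red-capped vials that stands in the other outer notch (same size and fin, body 26 mm tall, vials to 48 mm). Not to be moved.
- pivot (a point): Point on the hopper's tipping axis (along y), 145 mm above the table, midway between the stand's two beige uprights, which stand 70 mm to either side in y (each 30 x 10 mm, 154 mm tall). Fixed; axes as station.
- hopper (a joint): Tipping angle of the hopper about the pivot: 0 = upright (stop), grows as the cap leans forward to -x, stop at 1.95 rad. Balls roll out between about 1.6 and 1.95 rad. It stays where it is left (friction about 0.16 N m, i.e. 2.5 N at the crank grip).
- hopper_mid (a point): Centre of the hopper on the tipping axis, axes fixed to the hopper. Clear box, inside 92 (x) x 60 (y) x 81 mm tall (41 mm below to 40 mm above this point), open only through the cap. Balls roll along its -x wall when tipped. A red pointer sticks out on its -x side under the cap's rim.
- crank_grip (a point): Grip point on the black crank handle, a round bar 13 mm thick along y, free from y = 92 to 150 mm from pivot (this point: 122 mm). It lies 65 mm from the tipping axis: with the hopper upright 37 mm behind (+x) and 53 mm above it; it swings forward over the top and ends 63 mm in front and 16 mm above it at 1.95 rad. The bar may turn between the fingers.
- cap (a joint): Angle of the blue turret cap (disc 124 mm across, 5 mm thick, on the hopper), counter-clockwise from above, 0 to 3.8 rad, friction 0.05 N m. Opening at the red pointer (front): 0 = large (29 mm high, passes all balls), 1.571 = medium (21 mm, small balls only), 3.142 = narrow (8 mm, passes none). Medium is 58 mm wide, the others 44. It starts between 2.05 and 3.6.
- cap_knob (a point): Centre of the cap's white grip bar, on its axis: bar 13 mm thick, 40 mm long, 40 mm tall; this point lies 12 mm below its top and 73.5 mm above the pivot. Axes turn with the cap (parallel to the stand's at joint 0): the bar lies along y, so pinch across x. A red dash marks the bar's +y end, which points to the medium opening.
- ball0_center (a point): Centre of a small white ceramic grinding ball, 15 mm in diameter, 11 g; starts in the hopper.
- ball1_center (a point): Centre of a small white ceramic grinding ball, 15 mm in diameter, 11 g; starts in the hopper.
- ball2_center (a point): Centre of a small white ceramic grinding ball, 15 mm in diameter, 11 g; starts in the hopper.
- ball3_center (a point): Centre of a small white ceramic grinding ball, 15 mm in diameter, 11 g; starts in the hopper.
- big_ball_center (a point): Centre of the big steel ball, 25 mm in diameter, 49 g; starts in the hopper and must stay there.
- jar_a: White jar with red cap, 52 mm in diameter, 85 mm tall, loose, behind the stand; origin at its underside.
- jar_b: White jar with white cap, 56 mm in diameter, 100 mm tall, loose, right of the stand; origin at its underside.
- beaker: Small glass cup, 60 mm in diameter, 70 mm tall, loose, beside the crank; origin at its underside.
- dish: Glass dish, 80 mm in diameter, 14 mm tall, loose, in front of the stand; origin at its underside.
- spatula: Spatula 160 mm long, loose, lying right of the stand; origin under its middle.
- flask: Amber bottle with blue cap, 44 mm in diameter, 95 mm tall, loose, behind the stand; origin at its underside.
- tube_rack: Fixed white rack 84 x 140 mm with red-capped tubes, 96 mm tall, left of the stand; origin at its underside.
- receiver: The receiver cup as a whole; origin at the centre of its underside.
Things that resemble listed ones, but are neither listed nor needed, are in the scene too. Leave any turquoise look-alike of the receiver alone.

How it is judged:
By the outcome, as a careful person would: the job done as asked, in the order asked, and still so for the second after the job is handed in, with the robot touching nothing.
It also fails if it takes over 72 s, if anything falls off the work surface, if the arm or the gripper's body presses on something with over 40 N, if the wrist force passes 120 N, or if a joint passes its speed limit or range.

## Robot

A 6-joint arm with a two-finger parallel gripper is mounted at the origin on the work surface. World frame = base frame: x ahead of the robot, y to its left, z up, the work surface at z = 0. Lengths are in m, angles in rad, forces in N, time in s.
With the tool pointing down it reaches from about 0.35 to 1 m from the base axis. Payload 7.1 kg.
Tool frame: the origin (TCP) lies where the fingers leave the gripper's body, on its centre line; the fingertips stand 73 mm ahead of it and the grasp point (between the pads) lies ahead of it (manip.tcp_to_grasp is the x of the grasp point in the tool frame, in m); x points along the fingers, y is the direction in which the jaws open and shut, and the axes are right-handed (so a half turn about x gives the same grasp; the last joint's range is limited). The gripper opens to 85 mm and grips with 20 to 120 N. Pads are 22 mm wide; open, the fingers measure 114 mm over their backs; the gripper's body (76 mm by 85 mm) begins 54 mm behind the grasp point. The pads swing forward as they close: fully open they stand 13 mm farther back than shut.
Start: joints at [1.288, 0.423, 1.63, -0, 1.089, -0.019], TCP at [0.163, 0.603, 0.304] pointing down, gripper open.
Joint ranges: [-3, 3], [-0.9, 2.11], [0.09, 2.58], [-1.31, 4.45], [0.11, 2.69], [-2.54, 2.54]. Speed limits (rad/s): [2.39, 2.39, 3.01, 3.14, 3.14, 3.14].

## Interface

Orientations are given as a unit quaternion [x, y, z, w].
In Python, from rig import manip, optics gives the robot as it stands. The module is installed in compiled form; this text tells all that it offers.
- The arm moves only by the tool servo_tool, never from a script. Its argument "motion" is text: rows parted by semicolons, each of 7 numbers parted by spaces: the shift along the tool's x, y, z in mm, then the turn, a rotation vector about the tool's x, y, z in degrees, then the opening, from 0 (shut) to 1 (fully open). A call has 1 to 10 rows; each row shifts and turns the commanded pose from where the row before left it, along the tool's axes as they then stand; what a row does not reach is not made up. A row lasts 1/8 s, in which the tool goes at most 62.5 mm and 10.7 degrees, less where a joint would pass 70% of its speed; a pose out of reach is approached as far as the arm can. A call is refused whole if a number of a shift passes 62.5 or a number of a turn 10.7, either way. A call with a gripper value outside its range is refused whole. The fingers move at their own pace and stop on an object; "newtons" is the grip in N (left out, the last holds). Time passes only in rows, so rows that do not move let the fingers close. It gives the time, the measured TCP pose, the force and the opening at its end, in the units of the state.
- manip.get_state(): the state, without advancing time (a new reading comes with each control period).
- optics.snapshot(name): name is "scene" or "top" or "wrist"; returns a dict with "pixels" (480x640x3 uint8, blue, green, red), "camera_matrix" (3x3 intrinsics, pixels), "dist_coeffs" ([k1, k2, p1, p2, k3] as OpenCV has them; the pictures are not rectified), "R" (3x3) and "t" (3): a world point X has camera coordinates R X + t; the wrist camera has in their place "mount" (4x4, takes a point from camera to tool coordinates, whose origin is the TCP and whose axes are the tool frame's). Camera axes: x right, y down, z forward; pixel columns grow to the right and rows downward; lengths in m; the calibration is good to about 2 mm. A picture is of the moment at which its call begins: read the wrist's pose just before it. There is no depth.
- manip.sign_off(): hands the job in, once; it reports no verdict.
The state is a dict: "clock": time; "qpos": joint angles; "dq": joint speeds; "joint_torque": joint torques, N m; "tcp_pos": TCP position; "tool_rot": TCP orientation; "contact_force": force on the tool from outside, world axes, zero at the start; "wrist_torque": the same for the moment, N m; "width": finger opening in m.
Only numpy, scipy, OpenCV 4.12 (cv2) and the standard library are available. Lean on these libraries where they do the work, as an engineer would, in place of code of your own. Each camera call takes 0.05 s, during which the arm holds its last target.

## Working session

There is one attempt and no reset: what is moved stays moved. The work goes in short steps, Python scripts to look and compute and a tool call to move; the robot and the scene stay as the last step left them, time stands still between calls to the robot, and variables do not carry over. Pictures are saved under pics/ and viewed, and the job is handed in when it is done.

Besides the shell and the picture viewer there is one more tool, called as a command line: name --argument value ..., lists and objects as JSON in quotes. servo_tool: Moves the arm, as the interface text tells. Its arguments: {"type":"object","properties":{"motion":{"type":"string"},"newtons":{"type":"number"}},"required":["motion"]}

```bash
mkdir -p pics
python3 - <<'E'
from rig import manip, optics
import cv2
print(manip.get_state(), manip.tcp_to_grasp)
for n in ["scene","top","wrist"]:
    s=optics.snapshot(n)
    cv2.imwrite(f"pics/{n}0.png",s["pixels"])
    print(n,{k:v for k,v in s.items() if k!="pixels"})
E
```

```text
{'clock': 0.0, 'qpos': array([ 1.28799814e+00,  4.23862686e-01,  1.63071359e+00,  5.01405557e-05,
        1.08859328e+00, -1.89958977e-02]), 'dq': array([-8.31748426e-04,  6.56793547e-04,  2.30616241e-04,  2.45160111e-03,
        6.07613683e-04,  4.29487195e-05]), 'joint_torque': array([-2.68755493e-04, -5.57372582e+01, -2.81741828e+01, -1.53400185e-05,
        7.18952680e-03, -1.66510398e-05]), 'tcp_pos': array([0.16280931, 0.60296062, 0.30312269]), 'tool_rot': array([ 0.0924573 ,  0.70106263, -0.09355494,  0.70086397]), 'contact_force': array([-1.09285549,  0.18193029, -0.20453801]), 'wrist_torque': array([-0.01908701,  0.04554795, -0.03194947]), 'width': 0.08563653850576627} 0.0539
scene {'camera_matrix': array([[472.98703667,   0.        , 324.85965164],
       [  0.        , 472.98703667, 244.13453425],
       [  0.        ,   0.        ,   1.        ]]), 'dist_coeffs': array([-0.12561862,  0.        ,  0.        ,  0.        ,  0.        ]), 'R': array([[-0.18999898,  0.98163922, -0.016877  ],
       [ 0.5938842 ,  0.10122547, -0.79815723],
       [-0.78179405, -0.16167205, -0.
[... 449 characters left out ...]
305, -0.01282435, -0.99362961]]), 't': array([-0.00172749,  0.58588982,  1.19131263])}
wrist {'camera_matrix': array([[331.19194065,   0.        , 315.58233139],
       [  0.        , 331.19194065, 237.02958582],
       [  0.        ,   0.        ,   1.        ]]), 'dist_coeffs': array([-0.0102796,  0.       ,  0.       ,  0.       ,  0.       ]), 'mount': array([[-4.93957435e-04, -2.79854529e-01,  9.60042290e-01,
        -7.00079091e-02],
       [ 9.99999820e-01,  1.87448703e-04,  5.69157964e-04,
        -4.83008299e-04],
       [-3.39240116e-04,  9.60042399e-01,  2.79854386e-01,
        -7.05193261e-02],
       [ 0.00000000e+00,  0.00000000e+00,  0.00000000e+00,
         1.00000000e+00]])}
```

View pics/scene0.png

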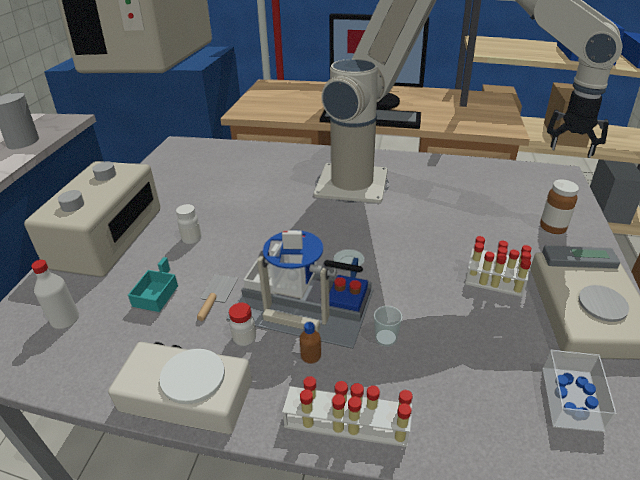

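View pics/top0.png

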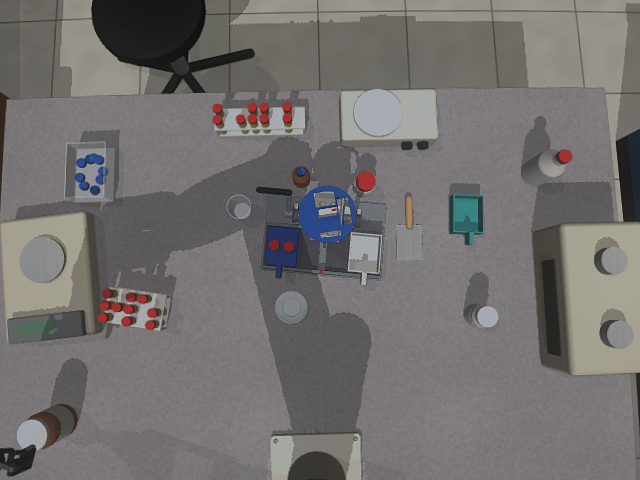

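View pics/wrist0.png

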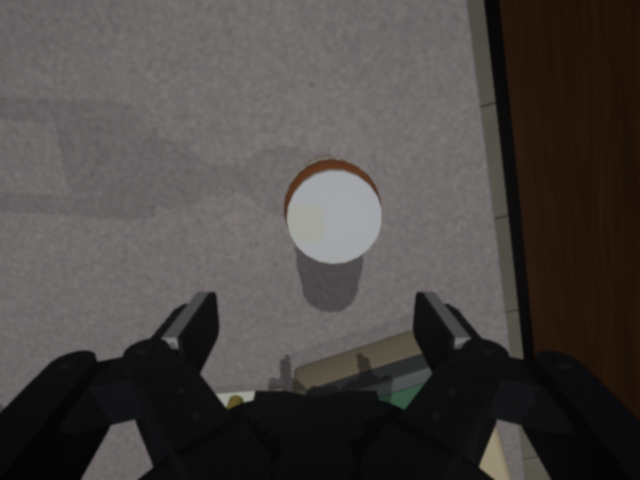

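The white open cup in the right notch is at top (365,252), with its fin at about (364,280). Similar-looking things are the turquoise look-alike at top (466,213), the blue vial carriage at (281,247), and its fin at (279,272). By the description I choose the white one on the track. Next I'll check it in a close crop.

Run:
```python
import cv2
a=cv2.imread("pics/top0.png")[165:305,220:420]
cv2.imwrite("pics/topcrop.png",cv2.resize(a,None,fx=4,fy=4,interpolation=cv2.INTER_CUBIC))
a=cv2.imread("pics/scene0.png")[215:365,220:420]
cv2.imwrite("pics/scenecrop.png",cv2.resize(a,None,fx=4,fy=4,interpolation=cv2.INTER_CUBIC))
```

```text
(no output)
```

View pics/topcrop.png

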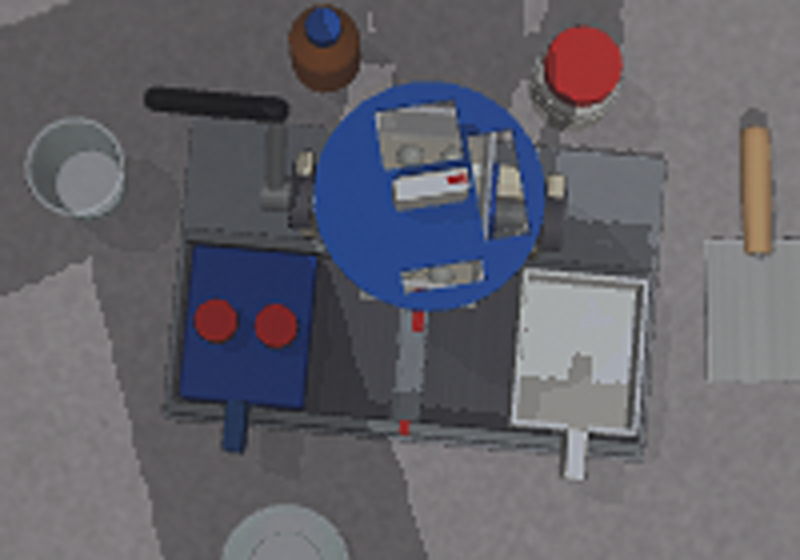

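View pics/scenecrop.png

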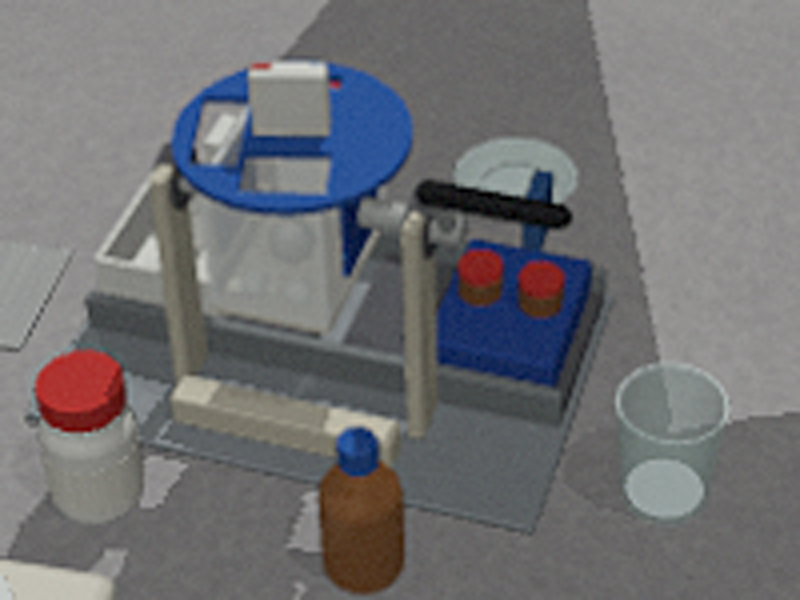

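```bash
cat > h.py <<'E'
import numpy as np, cv2
from scipy.spatial.transform import Rotation as Ro
from rig import manip, optics
def snap(n,fn=None):
    st=manip.get_state(); s=optics.snapshot(n)
    if n=="wrist":
        T=np.eye(4);T[:3,:3]=Ro.from_quat(st["tool_rot"]).as_matrix();T[:3,3]=st["tcp_pos"]
        M=T@s["mount"]; s["R"]=M[:3,:3].T; s["t"]=-M[:3,:3].T@M[:3,3]
    if fn: cv2.imwrite("pics/"+fn,s["pixels"])
    return s
def rays(s,uv):
    uv=np.asarray(uv,float).reshape(-1,1,2)
    p=cv2.undistortPoints(uv,s["camera_matrix"],s["dist_coeffs"]).reshape(-1,2)
    d=np.c_[p,np.ones(len(p))]@s["R"]
    return -s["R"].T@s["t"], d
def onz(s,uv,z):
    c,d=rays(s,uv); return c+d*((z-c[2])/d[:,2])[:,None]
def tri(s1,a,s2,b):
    c1,d1=rays(s1,[a]);c2,d2=rays(s2,[b]);d1=d1[0]/np.linalg.norm(d1);d2=d2[0]/np.linalg.norm(d2)
    k=np.linalg.lstsq(np.c_[d1,-d2],c2-c1,rcond=None)[0]
    p,q=c1+k[0]*d1,c2+k[1]*d2
    return (p+q)/2,np.linalg.norm(p-q)
def proj(s,X):
    return cv2.projectPoints(np.asarray(X,float).reshape(-1,3),cv2.Rodrigues(s["R"])[0],s["t"],s["camera_matrix"],s["dist_coeffs"])[0].reshape(-1,2)
def blobs(mask,amin=5):
    n,l,st,c=cv2.connectedComponentsWithStats(mask.astype(np.uint8))
    return [(st[i][:5].tolist(),c[i].round(1).tolist()) for i in range(1,n) if st[i][4]>=amin]
def down(yaw):
    # tool x down, tool z along horizontal direction yaw, y = z cross x
    x=np.array([0,0,-1.]);z=np.array([np.cos(yaw),np.sin(yaw),0]);y=np.cross(z,x)
    return Ro.from_matrix(np.c_[x,y,z])
def delta(grasp,rot,st=None):
    "shift in current tool axes (mm) and rotvec (deg) to bring grasp point to world 'grasp' with rot"
    st=st or manip.get_state()
    R0=Ro.from_quat(st["tool_rot"]); tcp=np.asarray(grasp)-rot.apply([manip.tcp_to_grasp,0,0])
    return R0.inv().apply(tcp-st["tcp_pos"])*1000,(R0.inv()*rot).as_rotvec(degrees=True)
E
python3 - <<'E'
from h import *
st=manip.get_state();print(Ro.from_quat(st["tool_rot"]).as_matrix().round(3))
s=snap("top");im=s["pixels"].astype(int);b,g,r=im[...,0],im[...,1],im[...,2]
hsv=cv2.cvtColor(s["pixels"],cv2.COLOR_BGR2HSV)
roi=np.zeros(b.shape,bool);roi[165:305,250:420]=1
blue=(hsv[...,0]>105)&(hsv[...,0]<130)&(hsv[...,1]>120)&roi
print("blue",blobs(blue,20))
red=((hsv[...,0]<8)|(hsv[...,0]>172))&(hsv[...,1]>150)&roi
print("red",blobs(red,3))
wh=(hsv[...,1]<40)&(hsv[...,2]>190)&roi
print("wh",blobs(wh,10))
print("C",-s["R"].T@s["t"])
# crop->px
f=lambda x,y:(220+(x-1.5)/4,165+(y-1.5)/4)
print("fin w top", onz(s,[f(577,432),f(574,480)],0.078))
print("fin b top", onz(s,[f(236,402),f(233,452)],0.078))
E
```

```text
[[-0.     0.261  0.965]
 [-0.001  0.965 -0.261]
 [-1.    -0.001 -0.   ]]
blue [([297, 167, 8, 10, 64], [300.5, 171.3]), ([298, 186, 58, 57, 1711], [324.1, 215.8]), ([265, 226, 34, 52, 1031], [281.5, 247.6])]
red [([356, 172, 19, 19, 282], [365.3, 180.8]), ([332, 209, 4, 2, 6], [333.2, 209.3]), ([269, 240, 10, 10, 85], [273.5, 244.6]), ([284, 241, 10, 11, 86], [288.5, 246.0]), ([323, 243, 3, 5, 14], [324.1, 245.1]), ([320, 270, 2, 4, 7], [320.6, 271.3])]
wh []
C [ 4.48592844e-01 -4.35989714e-04  1.24950387e+00]
fin w top [[ 0.49058615 -0.12411766  0.078     ]
 [ 0.46268635 -0.12139052  0.078     ]]
fin b top [[0.51304562 0.07474071 0.078     ]
 [0.48393735 0.07699345 0.078     ]]
```

servo_tool --motion "0 -30 22 0 0 0 1;0 -48 35 0 0 0 1;0 -48 35 0 0 0 1;0 -48 35 0 0 0 1;0 -48 35 0 0 0 1;0 -48 35 0 0 0 1;0 -48 35 0 0 0 1;0 -48 35 0 0 0 1;0 -48 35 0 0 0 1;0 -48 35 0 0 0 1"

```text
clock: 1.45
tcp_pos: [0.3682, 0.0676, 0.3043]
tool_rot: [0.093, 0.701, -0.093, 0.701]
contact_force: [1.0, 1.3, -0.4]
width: 0.0851
```

servo_tool --motion "0 -48 35 -4.4 0 0 1;0 -48 40 -4.4 0 0 1;0 0 0 0 0 0 1"

```text
clock: 1.82
tcp_pos: [0.4212, -0.044, 0.3042]
tool_rot: [0.041, 0.705, -0.041, 0.707]
contact_force: [0.1, 0.8, -0.0]
width: 0.0853
```

Run:
```python
from h import *
st=manip.get_state();print(st["clock"],st["tcp_pos"],Ro.from_quat(st["tool_rot"]).as_matrix().round(3)[:,2],st["qpos"].round(2))
s=snap("wrist","w1.png")
np.save("w1.npy",np.array([s["R"].ravel().tolist()+s["t"].tolist()]))
```

```text
1.825 [ 0.42124271 -0.04401833  0.30422287] [ 0.993 -0.115  0.002] [-0.13  0.12  2.05 -0.    0.97 -1.59]
```

View pics/w1.png

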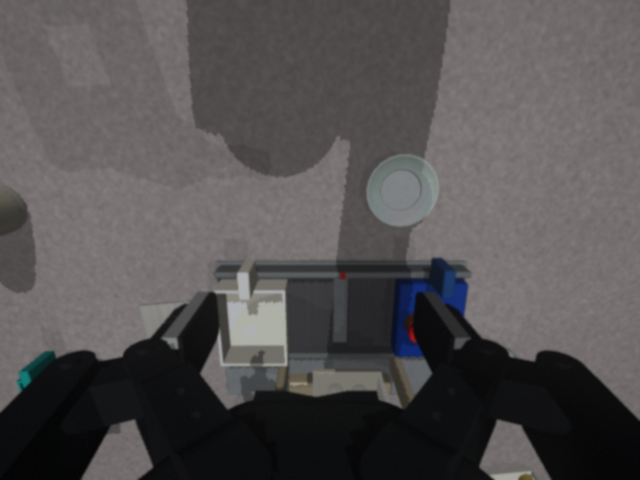

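Run:
```python
import cv2
a=cv2.imread("pics/w1.png")
cv2.imwrite("pics/w1c.png",cv2.resize(a[250:350,200:360],None,fx=5,fy=5,interpolation=cv2.INTER_CUBIC))
cv2.imwrite("pics/w1d.png",cv2.resize(a[250:350,330:490],None,fx=5,fy=5,interpolation=cv2.INTER_CUBIC))
```

```text
(no output)
```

View pics/w1c.png

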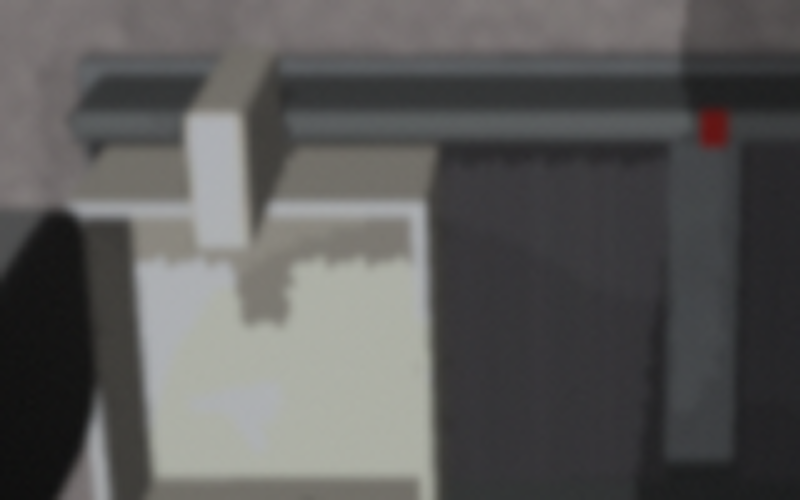

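View pics/w1d.png

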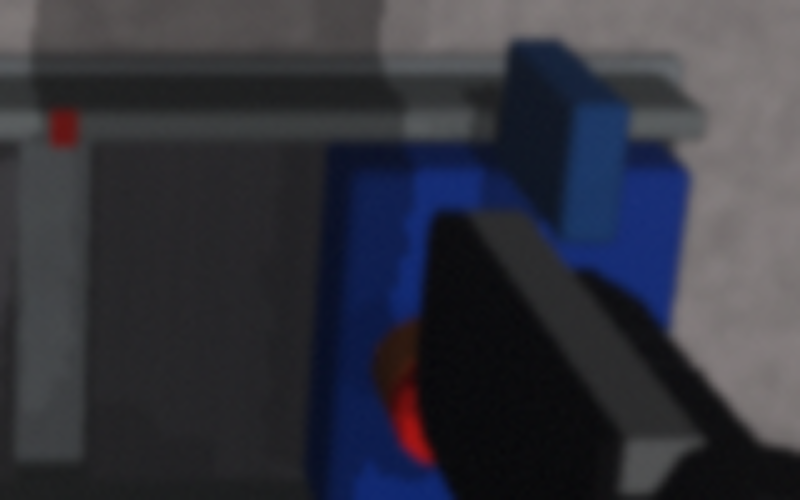

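Run:
```python
from h import *
s=snap("wrist")
f=lambda x,y,o=200:(o+(x-2)/5,250+(y-2)/5)
w=onz(s,[f(188,112),f(242,112),f(249,247),f(198,247)],.078);b=onz(s,[f(572,102,330),f(630,105,330),f(613,240,330),f(562,240,330)],.078)
print(w.round(4),b.round(4))
wc,bc=w.mean(0),b.mean(0)
d=bc-wc;print(wc,bc,np.linalg.norm(d))
th=np.arctan2(-d[0],d[1]);print("theta",th,np.degrees(th))
xh=np.array([np.cos(th),np.sin(th),0]);yh=np.array([-np.sin(th),np.cos(th),0])
S=(wc+bc)/2+.062*xh;print("station",S)
m=onz(s,[f(714,128)],.03)[0];print("red wall mark in station",(m-S)@xh,(m-S)@yh)
n=onz(s,[f(704,145),f(699,462)],.016);print("slot ends",[((p-S)@xh,(p-S)@yh) for p in n])
t=snap("top"); 
n=onz(t,[(320.6,271.3)],.03)[0];print("top mark",(n-S)@xh,(n-S)@yh)
print(delta([wc[0],wc[1],.064],down(th)))
```

```text
[[ 0.4615 -0.1233  0.078 ]
 [ 0.4627 -0.113   0.078 ]
 [ 0.4911 -0.1165  0.078 ]
 [ 0.4899 -0.1265  0.078 ]] [[0.4822 0.0742 0.078 ]
 [0.4841 0.0853 0.078 ]
 [0.5125 0.0821 0.078 ]
 [0.5113 0.0721 0.078 ]]
[ 0.47629597 -0.11978935  0.078     ] [0.49751879 0.07844369 0.078     ] 0.19936586098673753
theta -0.10665370280700373 -6.110807040283895
station [ 0.54855509 -0.02727283  0.078     ]
red wall mark in station -0.05200834741546445 0.00042166234965937855
slot ends [(np.float64(-0.04184422133819218), np.float64(-0.000665499703857275)), (np.float64(0.043289721578112644), np.float64(-0.0007469578127328605))]
top mark -0.05044475177097695 -0.0020350541957777934
(array([185.619417  , -72.60941499,  66.10638967]), array([-0.25417002, -0.06668574, -0.01233681]))
```

servo_tool --motion "10 -36 30 0 0 0 1;30 -37 33 0 0 0 1;50 0 0 0 0 0 1;50 0 0 0 0 0 1;35 0 0 0 0 0 1;11 0 0 0 0 0 1;0 0 0 0 0 0 1"

```text
clock: 2.85
tcp_pos: [0.474, -0.1191, 0.118]
tool_rot: [0.038, 0.706, -0.038, 0.706]
contact_force: [-0.8, -0.5, -0.5]
width: 0.0856
```

Run:
```python
from h import *
S=np.array([.5486,-.0273,0]);th=-.1067
xh=np.array([np.cos(th),np.sin(th),0]);yh=np.array([-np.sin(th),np.cos(th),0])
st=manip.get_state();g=st["tcp_pos"]+Ro.from_quat(st["tool_rot"]).apply([manip.tcp_to_grasp,0,0]);print(g,(g-S)@xh,(g-S)@yh,st["contact_force"])
s=snap("top","t1.png");hsv=cv2.cvtColor(s["pixels"],cv2.COLOR_BGR2HSV)
f=lambda x,y:(220+(x-1.5)/4,165+(y-1.5)/4)
p=onz(s,[f(315,196),f(547,196),f(431,82),f(431,310)],.19)
c=p.mean(0);print("cap ctr",c,(c-S)@xh,(c-S)@yh, np.linalg.norm(p[0]-p[1]),np.linalg.norm(p[2]-p[3]))
k=onz(s,[f(392,183),f(468,168),f(472,185),f(396,205)],.2305);print(k.round(4));kc=k.mean(0);print("knob",(kc-S)@xh,(kc-S)@yh)
s=snap("wrist","w2.png")
```

```text
[ 0.47397547 -0.11908831  0.06413115] -0.06442489760700484 -0.09921364014490112 [-0.77777858 -0.45548437 -0.5243727 ]
cap ctr [ 0.61474116 -0.03858946  0.19      ] 0.06696731075162393 -0.004181376774011011 0.12420928070301537 0.12344580177024463
[[ 0.6154 -0.0172  0.2305]
 [ 0.6223 -0.0566  0.2305]
 [ 0.6134 -0.0584  0.2305]
 [ 0.6039 -0.019   0.2305]]
knob 0.06592085829063825 -0.0034837111062719153
```

View pics/w2.png

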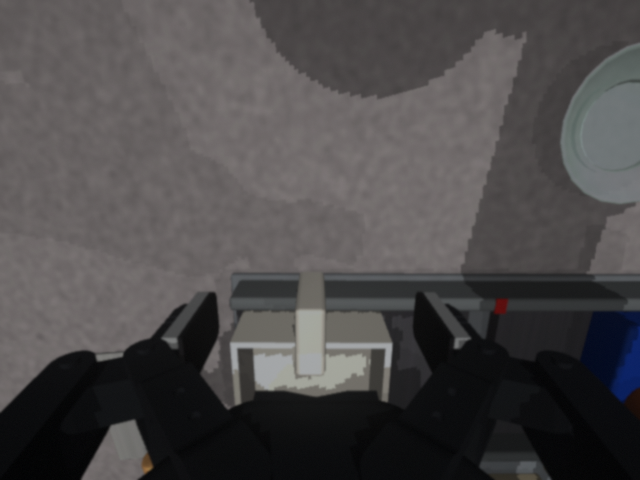

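The wrist view shows the white fin at (311,325), centred between the open fingers, and the turquoise cup isn't near. Closing.

servo_tool --motion "0 0 0 0 0 0 0;0 0 0 0 0 0 0;0 0 0 0 0 0 0;0 0 0 0 0 0 0;0 0 0 0 0 0 0" --newtons 60

```text
clock: 3.58
tcp_pos: [0.4742, -0.1202, 0.1182]
tool_rot: [0.039, 0.706, -0.039, 0.706]
contact_force: [-1.2, -0.5, 4.9]
width: 0.0111
```

servo_tool --motion "-8 0 0 0 0 0 0;-8 0 0 0 0 0 0;0 0 0 0 0 0 0"

```text
clock: 3.95
tcp_pos: [0.4744, -0.1201, 0.1346]
tool_rot: [0.039, 0.706, -0.039, 0.706]
contact_force: [0.1, 0.1, -2.9]
width: 0.011
```

servo_tool --motion "0 20 0 0 0 0 0;0 30 0 0 0 0 0;0 30 0 0 0 0 0;0 20 0 0 0 0 0;0 0 0 0 0 0 0;0 0 0 0 0 0 0"

```text
clock: 4.7
tcp_pos: [0.4849, -0.021, 0.1339]
tool_rot: [0.039, 0.706, -0.039, 0.706]
contact_force: [-0.1, -0.1, -1.2]
width: 0.0112
```

Run:
```python
from h import *
S=np.array([.5486,-.0273,0]);th=-.1067
xh=np.array([np.cos(th),np.sin(th),0]);yh=np.array([-np.sin(th),np.cos(th),0])
st=manip.get_state();g=st["tcp_pos"]+Ro.from_quat(st["tool_rot"]).apply([manip.tcp_to_grasp,0,0]);print(g,(g-S)@xh,(g-S)@yh,st["contact_force"],st["width"])
R=Ro.from_quat(st["tool_rot"]).as_matrix();print(R.round(3),np.arctan2(R[1,2],R[0,2]))
s=snap("wrist","w3.png")
```

```text
[ 0.48491987 -0.02097059  0.07995905] -0.06399204403798232 -0.0004883657607952821 [-0.09231247 -0.11023276 -1.17784139] 0.011156706935506043
[[-0.     0.11   0.994]
 [-0.     0.994 -0.11 ]
 [-1.    -0.    -0.   ]] -0.1100355252875102
```

View pics/w3.png

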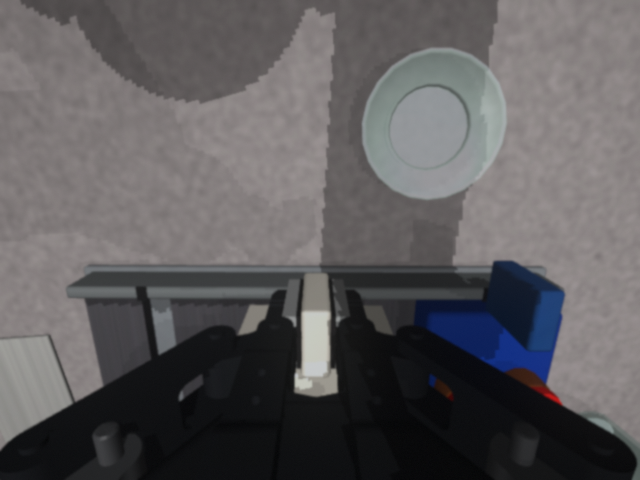

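servo_tool --motion "6 0 0 0 0 0 0;5 0 0 0 0 0 0;4 0 0 0 0 0 0;0 0 0 0 0 0 0;0 0 0 0 0 0 0"

```text
clock: 5.38
tcp_pos: [0.485, -0.0207, 0.1188]
tool_rot: [0.039, 0.706, -0.039, 0.706]
contact_force: [-0.1, -0.4, -1.6]
width: 0.0112
```

servo_tool --motion "1 0 0 0 0 0 0;0 0 0 0 0 0 0.4;0 0 0 0 0 0 0.6;0 0 0 0 0 0 0.6"

```text
clock: 5.88
tcp_pos: [0.4851, -0.0207, 0.118]
tool_rot: [0.039, 0.706, -0.039, 0.706]
contact_force: [-0.1, -0.5, -0.1]
width: 0.0515
```

Run:
```python
from h import *
st=manip.get_state();print(st["clock"],st["tcp_pos"],st["contact_force"],st["width"])
s=snap("wrist","w4.png")
```

```text
5.875 [ 0.48513251 -0.02065715  0.117987  ] [-0.08415928 -0.45304165 -0.12537549] 0.051499716826299224
```

View pics/w4.png

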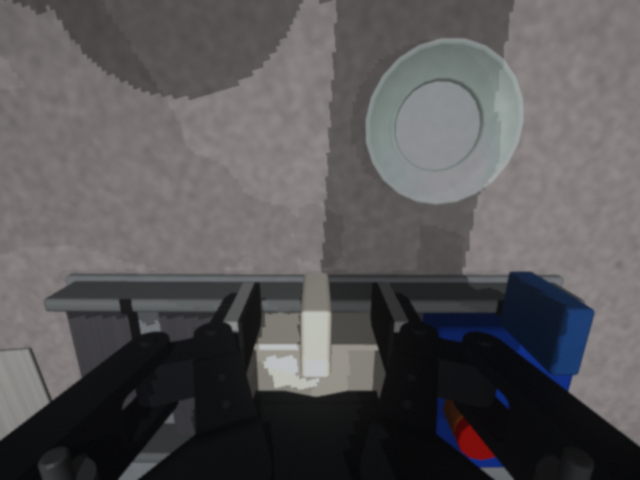

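The cup fin is seen at (315,325) with the cup in the middle notch, and nothing else has moved. Lifting clear and turning towards the knob.

servo_tool --motion "-58 0 0 0 0 0 0.6;-58 0 0 0 0 0 0.6;-58 0 0 0 0 0 0.6;-58 0 0 10.3 0 0 0.6;0 0 0 10.3 0 0 0.6;0 0 0 10.3 0 0 0.6;0 0 0 10.3 0 0 0.6;0 0 0 10.3 0 0 0.6;0 0 0 10.3 0 0 0.6;0 0 0 10.3 0 0 0.6"

```text
clock: 7.18
tcp_pos: [0.4849, -0.0207, 0.3499]
tool_rot: [0.449, 0.547, -0.449, 0.547]
contact_force: [0.2, 0.2, -0.3]
width: 0.0511
```

```bash
cat >> h.py <<'E'
S=np.array([.5486,-.0273,0]);th=-.1067
xh=np.array([np.cos(th),np.sin(th),0]);yh=np.array([-np.sin(th),np.cos(th),0])
def W(x,y,z): return S+x*xh+y*yh+np.array([0,0,z])
def L(p): d=np.asarray(p)-S; return np.array([d@xh,d@yh,d[2]])
def where():
    st=manip.get_state();R=Ro.from_quat(st["tool_rot"]);M=R.as_matrix()
    g=st["tcp_pos"]+R.apply([manip.tcp_to_grasp,0,0])
    print("t",st["clock"],"grasp local",(L(g)*1000).round(1),"yaw",np.degrees(np.arctan2(M[1,2],M[0,2])).round(2),"xaxis",M[:,0].round(3),"F",st["contact_force"].round(1),"w",round(st["width"],4),"q6",st["qpos"][5].round(2))
E
python3 - <<'E'
from h import *
where()
print(delta(W(.066,0,.2985),down(np.radians(-78.2))))
E
```

```text
t 7.175 grasp local [-6.41e+01 -2.00e-01  2.96e+02] yaw -78.75 xaxis [-0. -0. -1.] F [ 0.2  0.2 -0.3] w 0.0511 q6 -0.26
(array([ -2.55714856, 124.19171923,  38.64254836]), array([-0.553184  , -0.00097017,  0.00656479]))
```

servo_tool --motion "0 42 13 0 0 0 0.6;0 42 13 0 0 0 0.6;0 40 13 0 0 0 0.6;0 0 0 0 0 0 0.6;0 0 0 0 0 0 0.6"

```text
clock: 7.8
tcp_pos: [0.6135, -0.0339, 0.3493]
tool_rot: [0.447, 0.548, -0.447, 0.547]
contact_force: [0.0, 0.1, -0.8]
width: 0.0516
```

Run:
```python
from h import *
where()
s=snap("wrist","w5.png")
```

```text
t 7.8 grasp local [ 65.2   0.4 295.4] yaw -78.41 xaxis [-0.002  0.    -1.   ] F [ 0.   0.1 -0.8] w 0.0516 q6 -0.28
```

View pics/w5.png

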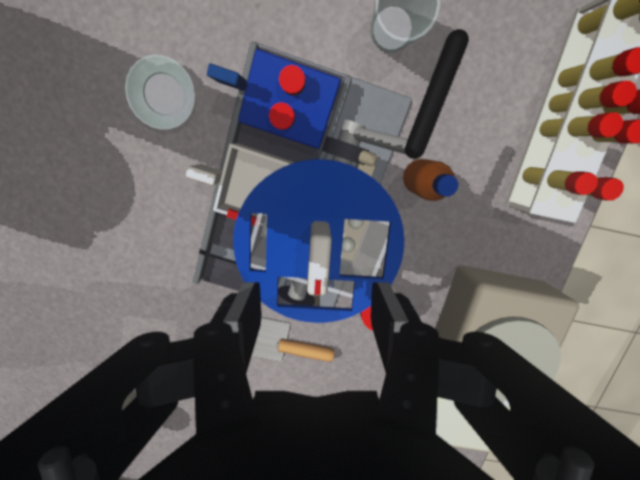

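Run:
```python
import cv2
a=cv2.imread("pics/w5.png")
cv2.imwrite("pics/w5c.png",cv2.resize(a[200:310,270:370],None,fx=5,fy=5,interpolation=cv2.INTER_CUBIC))
cv2.imwrite("pics/w5d.png",cv2.resize(a[130:300,180:410],None,fx=3,fy=3,interpolation=cv2.INTER_CUBIC))
```

```text
(no output)
```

View pics/w5c.png

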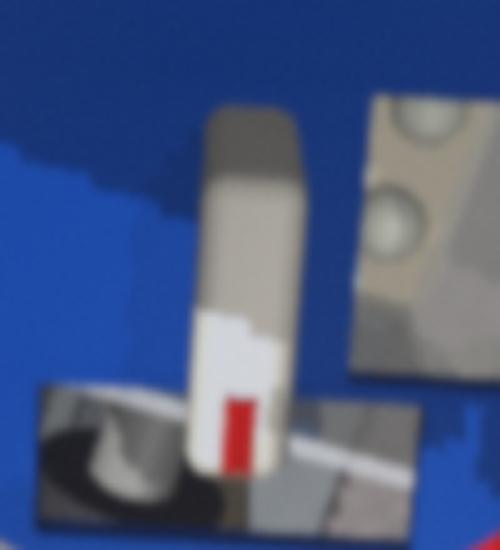

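View pics/w5d.png

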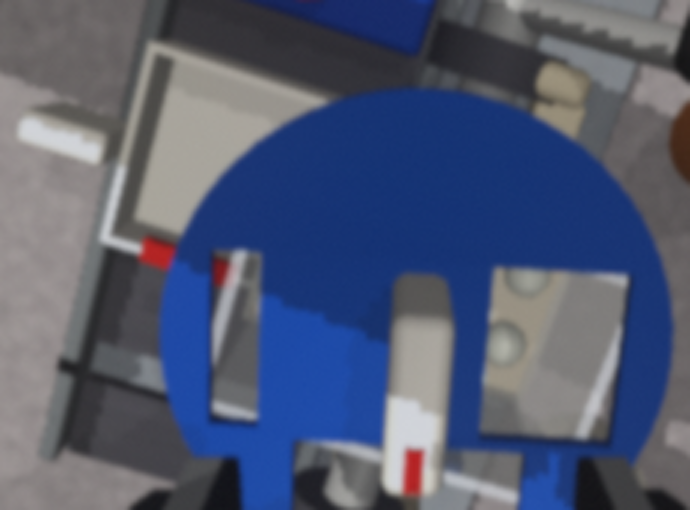

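Run:
```python
from h import *
s=snap("wrist")
f=lambda x,y:(270+(x-2)/5,200+(y-2)/5)
p=onz(s,[f(255,183),f(239,472)],.2305);print([ (L(q)*1000).round(1) for q in p])
d=p[1]-p[0];a=np.degrees(np.arctan2(d[1],d[0]));print("len",np.linalg.norm(d),"dash dir deg",a,"cap",(a-np.degrees(th)-90)%360,np.radians((a-np.degrees(th)-90)%360))
p=onz(s,[f(203,182),f(305,185),f(287,470),f(189,470)],.2305);print([ (L(q)*1000).round(1) for q in p],(L(p.mean(0))*1000).round(1))
h=lambda x,y:(180+(x-1)/3,130+(y-1)/3)
p=onz(s,[h(105,238),h(155,43)],.054);print("cup corners",[ (L(q)*1000).round(1) for q in p])
p=onz(s,[h(160,338),h(672,338),h(416,88)],.1905);print("cap L R top",[ (L(q)*1000).round(1) for q in p])
o=onz(s,[h(212,250),h(262,255),h(258,422),h(210,415),h(494,266),h(628,274),h(610,441),h(480,435)],.1905)
for q in o:print("hole",(L(q)*1000).round(1))
b=onz(s,[(457,40),(415,150)],.198);print("crank ends",[ (L(q)*1000).round(1) for q in b])
print(delta(W(.066,0,.2985),down(np.radians(a))))
```

```text
[array([ 63.2,  16.6, 230.5]), array([ 72.9, -19.9, 230.5])]
len 0.037697378219775285 dash dir deg -81.19493114783945 cap 194.91852852620644 3.401970095924793
[array([ 57.3,  14.8, 230.5]), array([ 68.9,  18.1, 230.5]), array([ 78.5, -17.8, 230.5]), array([ 66.9, -21.5, 230.5])] [ 67.9  -1.6 230.5]
cup corners [array([-42.1, -37.1,  54. ]), array([-40.9,  37.1,  54. ])]
cap L R top [array([  8.2, -18. , 190.5]), array([125.9,  19.7, 190.5]), array([ 49.1,  56.8, 190.5])]
hole [ 14.7   6.9 190.5]
hole [ 26.3   9.3 190.5]
hole [ 36.5 -31.8 190.5]
hole [ 24.7 -33.6 190.5]
hole [ 79.2  23.4 190.5]
hole [110.1  31.3 190.5]
hole [121.3  -9.9 190.5]
hole [ 90.  -18.3 190.5]
crank ends [array([106.4, 148.4, 198. ]), array([106.8,  81.7, 198. ])]
(array([-2.61081129,  0.84080006,  0.65528045]), array([ 2.78430342, -0.01299212,  0.05542531]))
```

servo_tool --motion "30 2 1 2.9 0 0 0.6;30 0 0 0 0 0 0.6;15 0 0 0 0 0 0.6;0 0 0 0 0 0 0.6;0 0 0 0 0 0 0.6"

```text
clock: 8.52
tcp_pos: [0.617, -0.0346, 0.2762]
tool_rot: [0.461, 0.536, -0.46, 0.537]
contact_force: [-0.6, 0.7, 0.4]
width: 0.0515
```

Run:
```python
from h import *
where()
s=snap("wrist","w6.png")
```

```text
t 8.525 grasp local [6.890e+01 1.000e-01 2.223e+02] yaw -81.31 xaxis [ 0.002 -0.    -1.   ] F [-0.6  0.7  0.4] w 0.0515 q6 -0.23
```

View pics/w6.png

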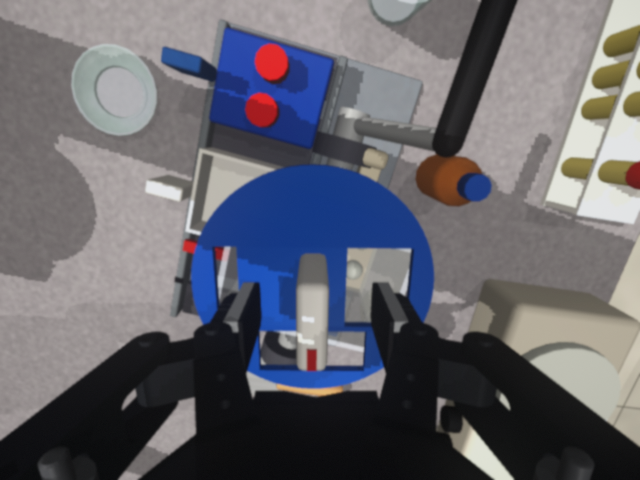

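servo_tool --motion "3 -1 0 0 0 0 0.6;0 0 0 0 0 0 0.3;0 0 0 0 0 0 0;0 0 0 0 0 0 0;0 0 0 0 0 0 0" --newtons 50

```text
clock: 9.2
tcp_pos: [0.6156, -0.0347, 0.2722]
tool_rot: [0.461, 0.536, -0.461, 0.536]
contact_force: [-0.8, -0.2, 3.9]
width: 0.012
```

Run:
```python
from h import *
where()
```

```text
t 9.2 grasp local [ 67.4  -0.3 218.3] yaw -81.31 xaxis [ 0. -0. -1.] F [-0.8 -0.2  3.9] w 0.012 q6 -0.23
```

servo_tool --motion "0 0 0 6 0 0 0;0 0 0 10 0 0 0;0 0 0 10.5 0 0 0;0 0 0 10.5 0 0 0;0 0 0 10.5 0 0 0;0 0 0 10.5 0 0 0;0 0 0 10.5 0 0 0;0 0 0 10.5 0 0 0;0 0 0 10.5 0 0 0;0 0 0 10 0 0 0"

```text
clock: 10.45
tcp_pos: [0.6167, -0.036, 0.2722]
tool_rot: [0.708, -0.008, -0.706, -0.006]
contact_force: [4.3, -7.1, -1.5]
width: 0.0118
```

Run:
```python
from h import *
where()
```

```text
t 10.45 grasp local [ 68.9  -1.5 218.3] yaw 178.86 xaxis [ 0.003 -0.002 -1.   ] F [ 4.3 -7.1 -1.5] w 0.0118 q6 1.52
```

servo_tool --motion "0 0 0 5 0 0 0;0 0 0 0 0 0 0;0 0 0 0 0 0 0"

```text
clock: 10.82
tcp_pos: [0.6168, -0.0362, 0.2722]
tool_rot: [0.707, -0.037, -0.705, -0.035]
contact_force: [4.2, -8.1, -1.4]
width: 0.0123
```

Run:
```python
from h import *
where();print(manip.get_state()["wrist_torque"])
```

```text
t 10.825 grasp local [ 68.9  -1.7 218.3] yaw 174.18 xaxis [ 0.003 -0.002 -1.   ] F [ 4.2 -8.1 -1.4] w 0.0123 q6 1.6
[-1.06241895 -0.70065381 -0.00633548]
```

servo_tool --motion "0 2 -2 0 0 0 0;0 0 0 0 0 0 0;0 0 0 0 0 0 0"

```text
clock: 11.2
tcp_pos: [0.6174, -0.0366, 0.2721]
tool_rot: [0.706, -0.036, -0.706, -0.036]
contact_force: [-0.5, 3.2, 4.9]
width: 0.0121
```

Run:
```python
from h import *
where();print(manip.get_state()["wrist_torque"])
```

```text
t 11.2 grasp local [ 69.4  -1.9 218.2] yaw 174.19 xaxis [ 0.  0. -1.] F [-0.5  3.2  4.9] w 0.0121 q6 1.59
[ 0.42844852  0.17533802 -0.0478597 ]
```

servo_tool --motion "0 0 0 0 0 0 0.3;0 0 0 0 0 0 0.6;0 0 0 0 0 0 0.6;-40 0 0 0 0 0 0.6;-40 0 0 0 0 0 0.6;0 0 0 0 0 0 0.6"

```text
clock: 11.95
tcp_pos: [0.6189, -0.0371, 0.3556]
tool_rot: [0.709, -0.036, -0.704, -0.036]
contact_force: [0.2, -0.2, -0.0]
width: 0.0514
```

Run:
```python
from h import *
where()
s=snap("wrist","w7.png");snap("scene","s7.png");snap("top","t7.png")
a=cv2.imread("pics/s7.png")[215:365,220:420]
cv2.imwrite("pics/s7c.png",cv2.resize(a,None,fx=4,fy=4,interpolation=cv2.INTER_CUBIC))
a=s["pixels"][180:340,220:420]
cv2.imwrite("pics/w7c.png",cv2.resize(a,None,fx=4,fy=4-.25,interpolation=cv2.INTER_CUBIC))
```

```text
t 11.95 grasp local [ 71.3  -2.3 301.7] yaw 174.18 xaxis [ 0.007 -0.001 -1.   ] F [ 0.2 -0.2 -0. ] w 0.0514 q6 1.59
```

View pics/w7.png

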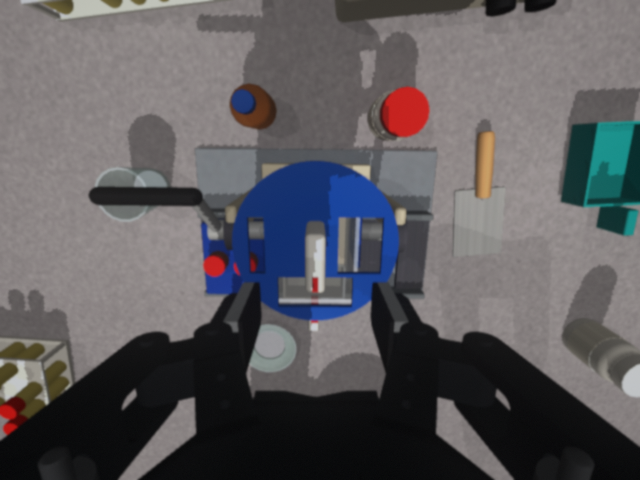

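View pics/s7c.png

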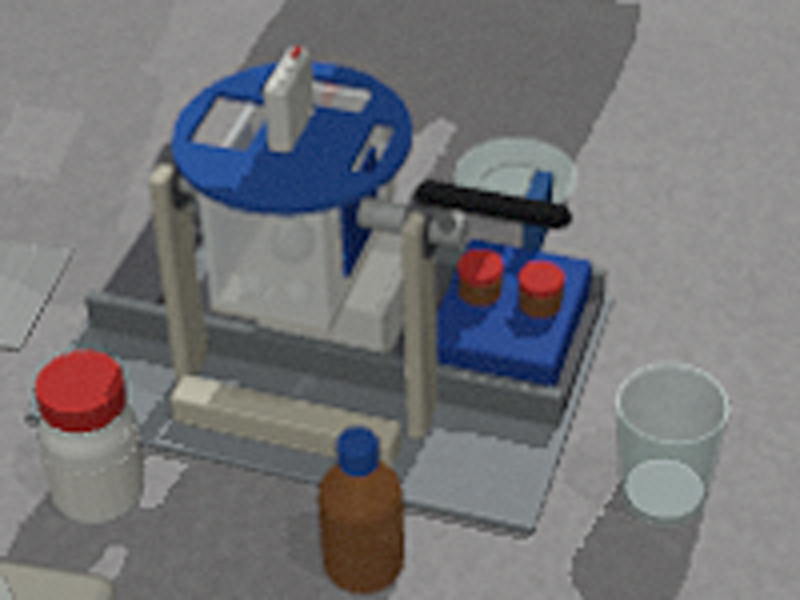

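View pics/w7c.png

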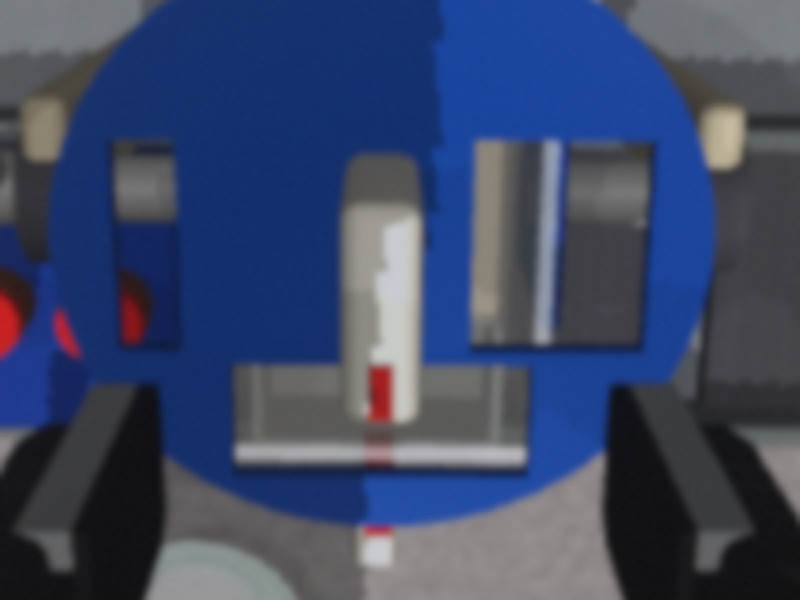

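The cap's medium opening now stands over the pointer at wrist (315,290): the dash, opening and pointer line up, and the crank hasn't moved. The cup is in the middle at scene crop (375,300). Next is the crank.

servo_tool --motion "0 0 0 -10 0 0 0.6;0 0 0 -10 0 0 0.6;0 0 0 -10 0 0 0.6;0 0 0 -10 0 0 0.6;0 0 0 -10 0 0 0.6;0 0 0 -10 0 0 0.6;0 0 0 -10 0 0 0.6;0 0 0 -10 0 0 0.6;0 0 0 -9.8 0 0 0.6"

```text
clock: 13.22
tcp_pos: [0.6167, -0.0369, 0.35]
tool_rot: [-0.523, -0.475, 0.525, -0.474]
contact_force: [0.6, -0.3, 0.6]
width: 0.0514
```

Run:
```python
from h import *
s=snap("top")  # settle
where()
print(delta(W(.106,.120,.250),down(np.radians(-96.1))))
```

```text
t 13.275 grasp local [ 68.5  -2.3 296.2] yaw -95.31 xaxis [-0.003  0.    -1.   ] F [-0.6  0.4  0.2] w 0.0514 q6 0.01
(array([  46.02505689,   39.14848101, -121.75966962]), array([0.78770799, 0.00690849, 0.17903705]))
```

servo_tool --motion "0 13 -41 0.8 0 0 0.6;0 13 -41 0 0 0 0.6;20 13 -40 0 0 0 0.6;26 0 0 0 0 0 0.6;0 0 0 0 0 0 0.6;0 0 0 0 0 0 0.6"

```text
clock: 14.02
tcp_pos: [0.67, 0.0795, 0.306]
tool_rot: [-0.529, -0.469, 0.529, -0.469]
contact_force: [-0.0, -0.7, 0.7]
width: 0.0513
```

Run:
```python
from h import *
where()
s=snap("wrist","w8.png")
```

```text
t 14.025 grasp local [109.3 119.1 252.1] yaw -96.9 xaxis [-0. -0. -1.] F [-0.  -0.7  0.7] w 0.0513 q6 0.22
```

View pics/w8.png

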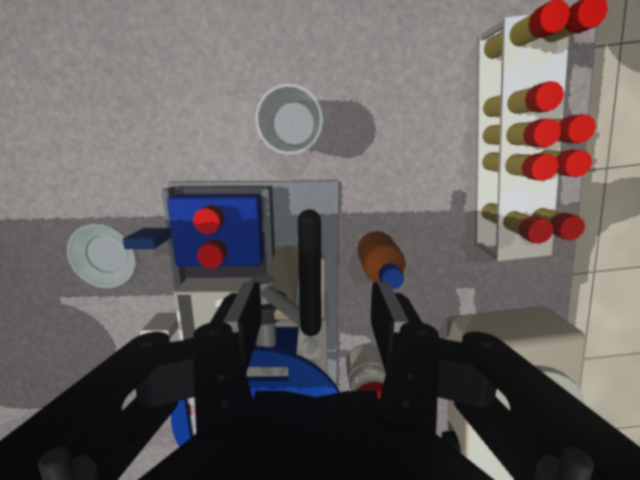

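Run:
```python
from h import *
s=snap("wrist")
g=cv2.cvtColor(s["pixels"],cv2.COLOR_BGR2GRAY)
for r in (225,250,270):
    c=np.where(g[r,290:330]<35)[0]+290
    print(r,c.min(),c.max())
    p=onz(s,[((c.min()+c.max())/2,r)],.198)[0];print((L(p)*1000).round(1))
p=onz(s,[(310,210),(310,335)],.198);print([(L(q)*1000).round(1) for q in p])
where()
```

```text
225 298 319
[106.6 144.6 198. ]
250 298 319
[106.4 129.9 198. ]
270 298 318
[105.8 117.8 198. ]
[array([107.6, 153.1, 198. ]), array([106.2,  74.8, 198. ])]
t 14.125 grasp local [109.8 119.  253.1] yaw -96.89 xaxis [ 0.002  0.    -1.   ] F [0.2 0.2 0.1] w 0.0511 q6 0.22
```

servo_tool --motion "25 -3.5 0 -0.8 0 0 0.6;22 0 0 0 0 0 0.6;8 0 0 0 0 0 0.6;0 0 0 0 0 0 0.6"

```text
clock: 14.62
tcp_pos: [0.6667, 0.08, 0.2513]
tool_rot: [0.526, 0.473, -0.526, 0.473]
contact_force: [0.1, 0.1, -0.6]
width: 0.0516
```

Run:
```python
from h import *
where()
s=snap("wrist","w9.png")
```

```text
t 14.625 grasp local [106.  119.2 197.4] yaw -96.05 xaxis [ 0.  0. -1.] F [ 0.1  0.1 -0.6] w 0.0516 q6 0.21
```

View pics/w9.png

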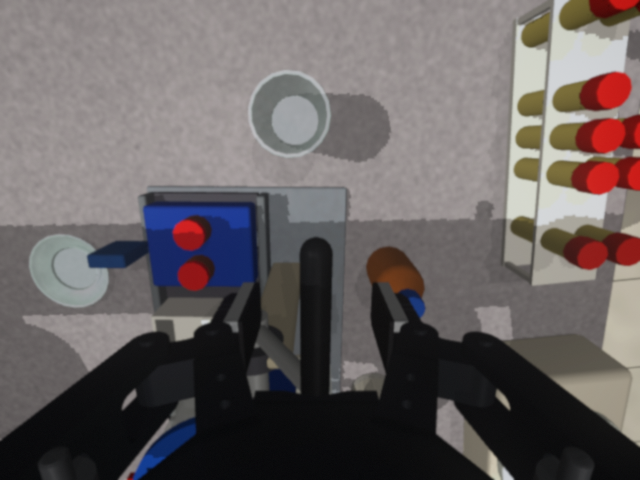

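The bar runs through the centre of the fingers at column 316. Closing gently.

servo_tool --motion "0 0 0 0 0 0 0.3;0 0 0 0 0 0 0;0 0 0 0 0 0 0;0 0 0 0 0 0 0" --newtons 30

```text
clock: 15.18
tcp_pos: [0.6666, 0.0803, 0.2517]
tool_rot: [0.526, 0.473, -0.525, 0.473]
contact_force: [-3.1, -0.2, 5.6]
width: 0.0117
```

Run:
```python
from h import *
where()
pv=np.array([69,145.]);a0=np.arctan2(53,37);r=65
prev=None
for q in np.linspace(0,1.95,21):
    a=a0+q;p=np.array([r*np.cos(a),r*np.sin(a)])
    if prev is not None: print(round(q,3),"y",round(p[0]-prev[0],1),"x(down)",round(prev[1]-p[1],1))
    prev=p
```

```text
t 15.175 grasp local [105.9 119.6 197.8] yaw -96.02 xaxis [ 0.001  0.    -1.   ] F [-3.1 -0.2  5.6] w 0.0117 q6 0.21
0.098 y -5.4 x(down) -3.4
0.195 y -5.7 x(down) -2.8
0.292 y -5.9 x(down) -2.3
0.39 y -6.1 x(down) -1.7
0.488 y -6.2 x(down) -1.1
0.585 y -6.3 x(down) -0.5
0.682 y -6.3 x(down) 0.2
0.78 y -6.3 x(down) 0.8
0.878 y -6.2 x(down) 1.4
0.975 y -6.0 x(down) 2.0
1.072 y -5.8 x(down) 2.6
1.17 y -5.5 x(down) 3.1
1.268 y -5.2 x(down) 3.6
1.365 y -4.8 x(down) 4.1
1.463 y -4.4 x(down) 4.6
1.56 y -3.9 x(down) 5.0
1.658 y -3.4 x(down) 5.3
1.755 y -2.9 x(down) 5.6
1.852 y -2.3 x(down) 5.9
1.95 y -1.7 x(down) 6.1
```

servo_tool --motion "-3.4 -5.4 0 0 0 0 0;-2.8 -5.7 0 0 0 0 0;-2.3 -5.9 0 0 0 0 0;-1.7 -6.1 0 0 0 0 0;-1.1 -6.2 0 0 0 0 0;-0.5 -6.3 0 0 0 0 0;0.2 -6.3 0 0 0 0 0;0.8 -6.3 0 0 0 0 0;1.4 -6.2 0 0 0 0 0;2 -6 0 0 0 0 0"

```text
clock: 16.42
tcp_pos: [0.6086, 0.0869, 0.2601]
tool_rot: [0.528, 0.472, -0.523, 0.475]
contact_force: [6.5, 0.4, -1.0]
width: 0.0119
```

Run:
```python
from h import *
where();print(manip.get_state()["wrist_torque"])
s=snap("scene","s10.png");snap("wrist","w10.png")
a=s["pixels"][215:365,220:420]
cv2.imwrite("pics/s10c.png",cv2.resize(a,None,fx=4,fy=4,interpolation=cv2.INTER_CUBIC))
```

```text
t 16.425 grasp local [ 47.8 120.  206.2] yaw -96.02 xaxis [ 0.007  0.001 -1.   ] F [ 6.5  0.4 -1. ] w 0.0119 q6 0.23
[ 0.16769058 -1.25025377 -0.03145736]
```

View pics/s10c.png

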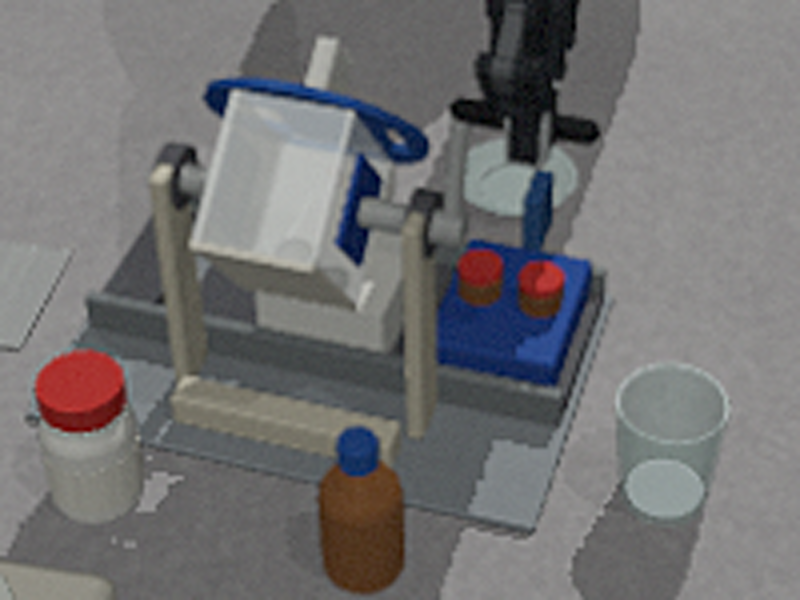

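Tipped halfway, and the cup is centred under the hopper. Continuing.

servo_tool --motion "2.6 -5.8 0 0 0 0 0;3.1 -5.5 0 0 0 0 0;3.6 -5.2 0 0 0 0 0;4.1 -4.8 0 0 0 0 0;4.6 -4.4 0 0 0 0 0;5 -3.9 0 0 0 0 0;5.3 -3.4 0 0 0 0 0;5.6 -2.9 0 0 0 0 0;5.9 -2.3 0 0 0 0 0;6.1 -1.7 0 0 0 0 0"

```text
clock: 17.77
tcp_pos: [0.5678, 0.0913, 0.2133]
tool_rot: [0.527, 0.473, -0.524, 0.474]
contact_force: [3.3, 3.5, 5.7]
width: 0.0117
```

Run:
```python
from h import *
where();print(manip.get_state()["wrist_torque"])
s=snap("scene","s11.png");snap("wrist","w11.png")
a=s["pixels"][215:365,220:420]
cv2.imwrite("pics/s11c.png",cv2.resize(a,None,fx=4,fy=4,interpolation=cv2.INTER_CUBIC))
```

```text
t 17.775 grasp local [  6.7 120.1 159.4] yaw -96.03 xaxis [ 0.003  0.001 -1.   ] F [3.3 3.5 5.7] w 0.0117 q6 0.24
[ 0.44015817 -0.60454735 -0.08543633]
```

View pics/s11c.png

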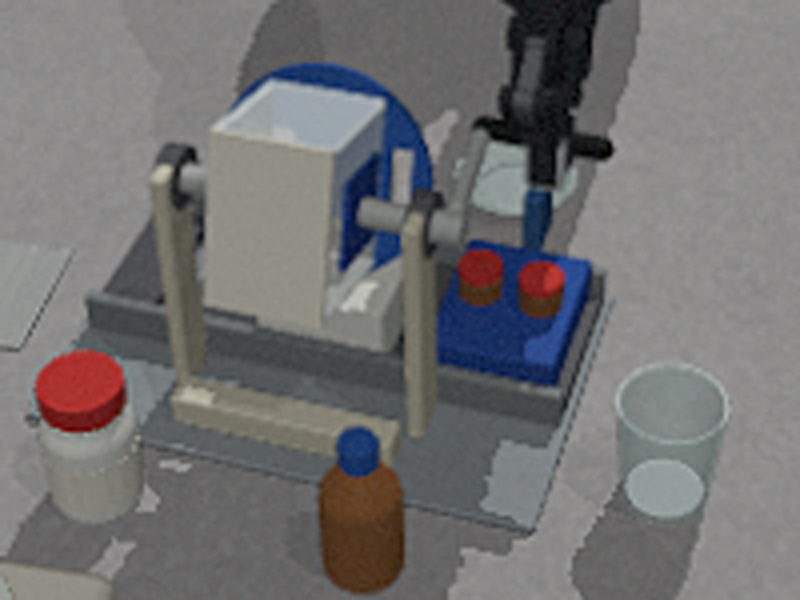

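View pics/w11.png

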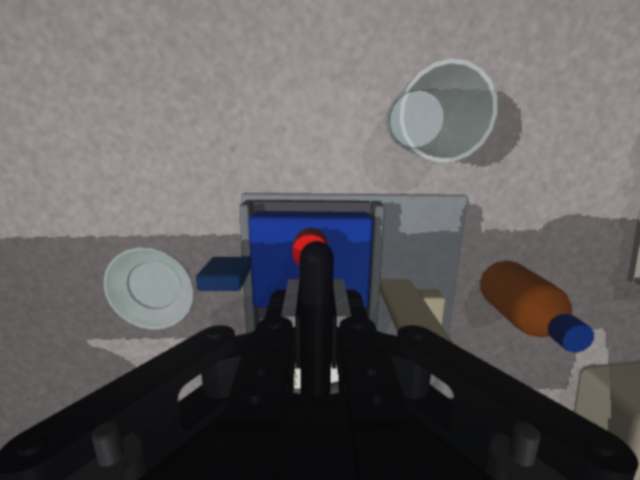

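servo_tool --motion "2 -0.5 0 0 0 0 0;0 0 0 0 0 0 0;0 0 0 0 0 0 0;0 0 0 0 0 0 0;0 0 0 0 0 0 0;0 0 0 0 0 0 0;0 0 0 0 0 0 0;0 0 0 0 0 0 0"

```text
clock: 18.88
tcp_pos: [0.5672, 0.0914, 0.211]
tool_rot: [0.526, 0.473, -0.525, 0.473]
contact_force: [3.9, 4.5, 2.8]
width: 0.0118
```

Run:
```python
from h import *
where();print(manip.get_state()["wrist_torque"])
s=snap("top","t12.png")
a=s["pixels"][165:305,220:420]
cv2.imwrite("pics/t12c.png",cv2.resize(a,None,fx=4,fy=4,interpolation=cv2.INTER_CUBIC))
```

```text
t 18.875 grasp local [  6.  120.1 157.1] yaw -96.02 xaxis [ 0.003  0.001 -1.   ] F [3.9 4.5 2.8] w 0.0118 q6 0.24
[ 0.53112446 -0.77403674 -0.07408565]
```

View pics/t12c.png

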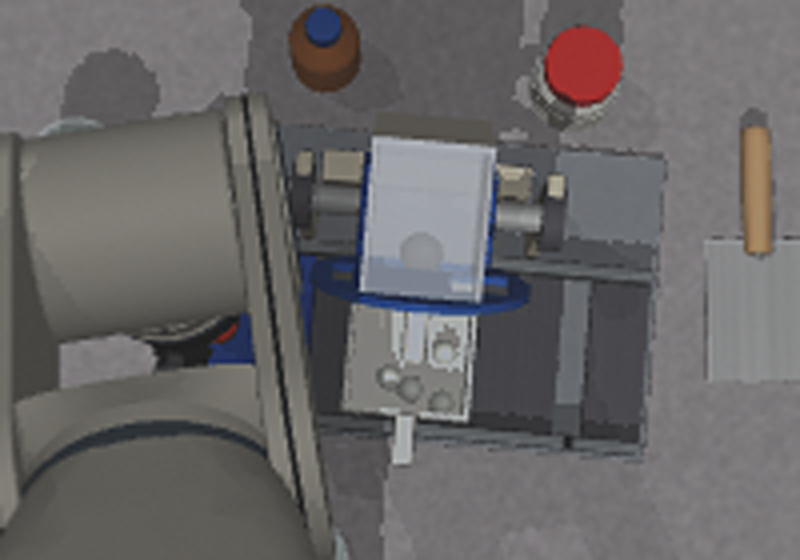

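servo_tool --motion "2 0 0 0 0 0 0;2 0 0 0 0 0 0;0 0 0 0 0 0 0;0 0 0 0 0 0 0"

```text
clock: 19.42
tcp_pos: [0.5666, 0.0915, 0.2076]
tool_rot: [0.526, 0.473, -0.525, 0.473]
contact_force: [-0.2, 4.8, 11.7]
width: 0.0116
```

Run:
```python
from h import *
where();print(manip.get_state()["wrist_torque"])
s=snap("top","t13.png")
a=s["pixels"][195:285,290:360]
cv2.imwrite("pics/t13c.png",cv2.resize(a,None,fx=6,fy=6,interpolation=cv2.INTER_CUBIC))
```

```text
t 19.425 grasp local [  5.3 120.1 153.7] yaw -96.03 xaxis [ 0.001  0.001 -1.   ] F [-0.2  4.8 11.7] w 0.0116 q6 0.24
[ 0.65662765  0.01577709 -0.09954817]
```

View pics/t13c.png

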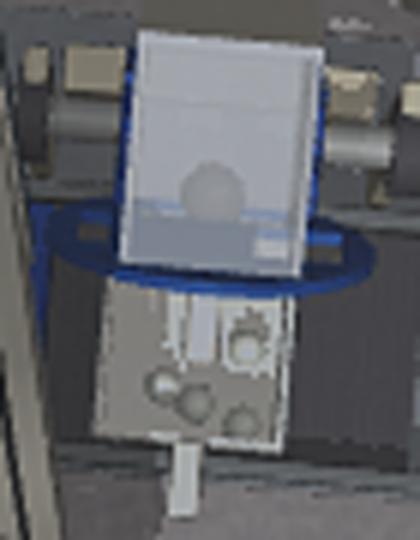

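The picture shows four small balls in the cup at crop (163,385), (195,402), (243,420) and (247,345), and the big ball still in the hopper at (212,190). The force rise says the hopper is at its stop. Now bringing it back.

servo_tool --motion "-4 0.5 0 0 0 0 0;-6.1 1.7 0 0 0 0 0;-5.9 2.3 0 0 0 0 0;-5.6 2.9 0 0 0 0 0;-5.3 3.4 0 0 0 0 0;-5 3.9 0 0 0 0 0;-4.6 4.4 0 0 0 0 0;-4.1 4.8 0 0 0 0 0;-3.6 5.2 0 0 0 0 0;-3.1 5.5 0 0 0 0 0"

```text
clock: 20.72
tcp_pos: [0.5959, 0.0882, 0.2521]
tool_rot: [-0.522, -0.476, 0.529, -0.47]
contact_force: [-15.1, 8.2, 13.2]
width: 0.012
```

servo_tool --motion "-2.6 5.8 0 0 0 0 0;-2 6 0 0 0 0 0;-1.4 6.2 0 0 0 0 0;-0.8 6.3 0 0 0 0 0;-0.2 6.3 0 0 0 0 0;0.5 6.3 0 0 0 0 0;1.1 6.2 0 0 0 0 0;1.7 6.1 0 0 0 0 0"

```text
clock: 21.72
tcp_pos: [0.6475, 0.0822, 0.2568]
tool_rot: [-0.524, -0.475, 0.527, -0.472]
contact_force: [-5.5, 2.8, 1.4]
width: 0.012
```

Run:
```python
from h import *
where();print(manip.get_state()["wrist_torque"])
```

```text
t 21.725 grasp local [ 86.3 119.4 202.9] yaw -96.01 xaxis [-0.006 -0.    -1.   ] F [-5.5  2.8  1.4] w 0.012 q6 0.21
[ 0.47401417  1.02534755 -0.05556236]
```

servo_tool --motion "2 5.9 0 0 0 0 0;2.3 5.7 0 0 0 0 0;2.5 5.4 0 0 0 0 0;1 2 0 0 0 0 0;0 0 0 0 0 0 0;0 0 0 0 0 0 0"

```text
clock: 22.48
tcp_pos: [0.6667, 0.0801, 0.2485]
tool_rot: [-0.524, -0.474, 0.527, -0.472]
contact_force: [-5.2, 1.1, 1.5]
width: 0.0118
```

Run:
```python
from h import *
where();print(manip.get_state()["wrist_torque"])
```

```text
t 22.475 grasp local [105.7 119.3 194.6] yaw -96.01 xaxis [-0.005 -0.    -1.   ] F [-5.2  1.1  1.5] w 0.0118 q6 0.21
[ 0.28427498  1.08515601 -0.07039126]
```

servo_tool --motion "1 2 0 0 0 0 0;0 2 0 0 0 0 0;0 0 0 0 0 0 0;0 0 0 0 0 0 0"

```text
clock: 22.98
tcp_pos: [0.6675, 0.08, 0.2482]
tool_rot: [-0.522, -0.476, 0.529, -0.47]
contact_force: [-21.2, 2.1, 16.1]
width: 0.0119
```

Run:
```python
from h import *
where();print(manip.get_state()["wrist_torque"])
```

```text
t 22.975 grasp local [106.1 119.3 194.3] yaw -96.01 xaxis [-0.013 -0.    -1.   ] F [-21.2   2.1  16.1] w 0.0119 q6 0.21
[ 0.45173053  3.55845644 -0.11475933]
```

servo_tool --motion "0 -1.5 0 0 0 0 0;0 0 0 0 0 0 0.15;0 0 0 0 0 0 0.4;0 0 0 0 0 0 0.6;0 0 0 0 0 0 0.6"

```text
clock: 23.6
tcp_pos: [0.6712, 0.0796, 0.2484]
tool_rot: [0.526, 0.473, -0.526, 0.473]
contact_force: [0.8, 0.1, 0.7]
width: 0.0512
```

Run:
```python
from h import *
where();print(manip.get_state()["wrist_torque"])
s=snap("scene","s14.png")
a=s["pixels"][215:365,220:420]
cv2.imwrite("pics/s14c.png",cv2.resize(a,None,fx=4,fy=4,interpolation=cv2.INTER_CUBIC))
snap("wrist","w14.png")
```

```text
t 23.6 grasp local [110.5 119.4 194.5] yaw -96.02 xaxis [ 0. -0. -1.] F [0.8 0.1 0.7] w 0.0512 q6 0.21
[ 0.00608553 -0.01120402  0.03686804]
```

View pics/s14c.png

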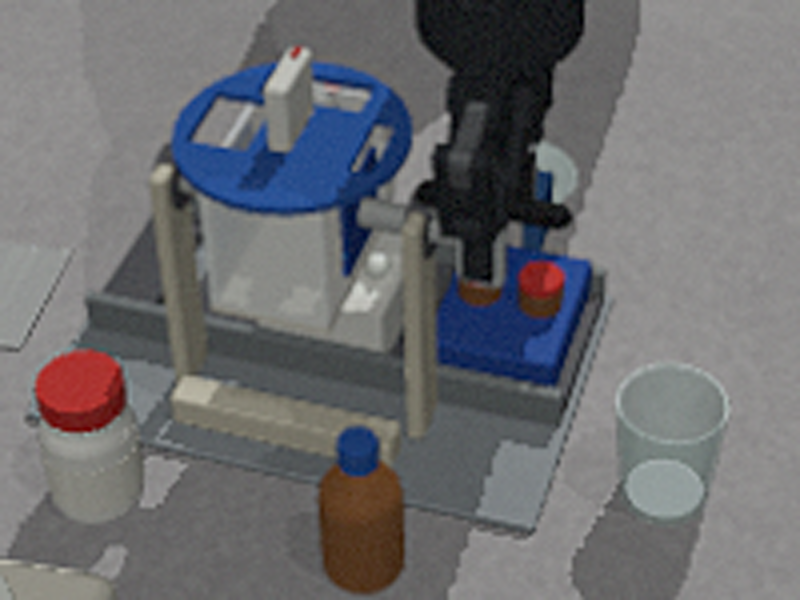

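View pics/w14.png

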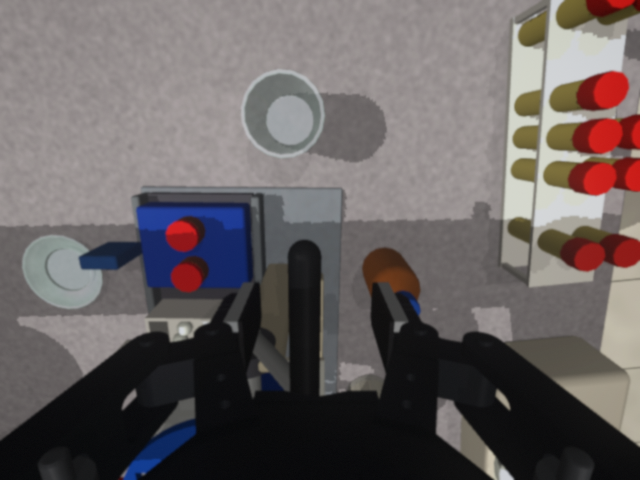

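servo_tool --motion "0 -4 0 0 0 0 0.6;-30 0 0 0 0 0 0.7;-50 0 0 0 0 0 0.7;-40 0 -20 0 0 0 0.7;0 0 -60 0 0 0 0.7;0 0 -60 0 0 0 0.7;0 0 -40 0 0 0 0.7;0 0 0 0 0 0 0.7"

```text
clock: 24.7
tcp_pos: [0.6853, 0.2623, 0.3681]
tool_rot: [-0.525, -0.474, 0.525, -0.474]
contact_force: [0.2, -0.2, 0.2]
width: 0.06
```

Run:
```python
from h import *
where()
for n,(y,x) in dict(scene=(215,220),top=(165,220)).items():
    s=snap(n,n+"15.png")
    a=s["pixels"][y:y+150,x:x+200]
    cv2.imwrite(f"pics/{n}15c.png",cv2.resize(a,None,fx=4,fy=4,interpolation=cv2.INTER_CUBIC))
a=cv2.imread("pics/s7.png").astype(int);b=cv2.imread("pics/scene15.png").astype(int)
# crank bar in before/after
for im in (a,b):
    m=(im.max(2)<45);m[:255]=0;m[275:]=0;m[:,:318]=0;m[:,368:]=0
    print(blobs(m,30))
```

```text
t 24.7 grasp local [105.  302.5 314.2] yaw -95.8 xaxis [-0.  0. -1.] F [ 0.2 -0.2  0.2] w 0.06 q6 0.45
[([324, 260, 39, 12, 218], [342.5, 265.8])]
[([324, 260, 39, 12, 230], [343.2, 265.8])]
```

View pics/scene15c.png

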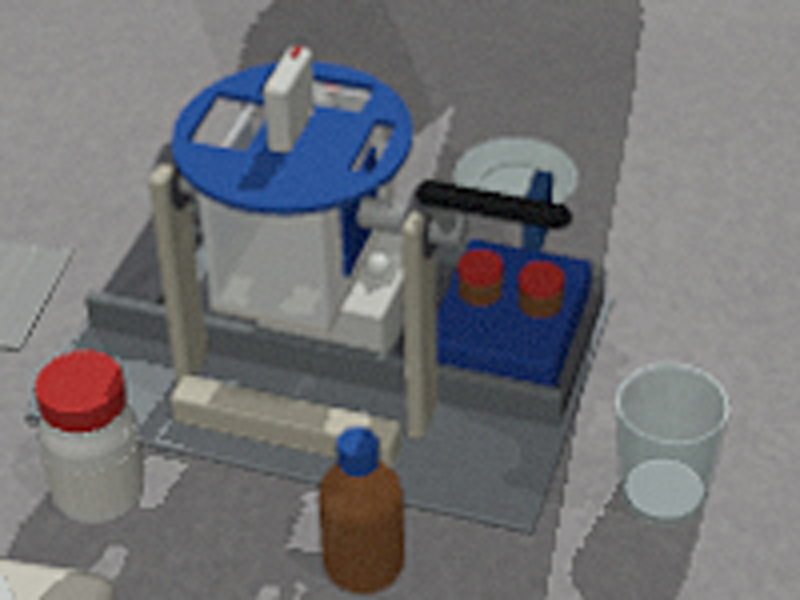

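View pics/top15c.png

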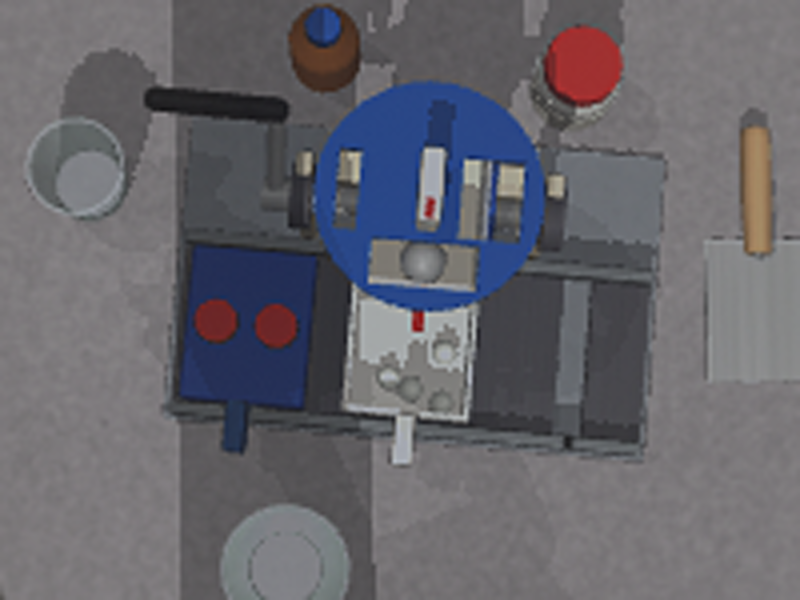

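The big ball shows through the medium opening at top crop (423,262). I want a close look to tell whether it lies inside or is wedged in the opening.

Run:
```python
import cv2
a=cv2.imread("pics/scene15.png")[222:310,255:340]
b=cv2.imread("pics/s7.png")[222:310,255:340]
import numpy as np
cv2.imwrite("pics/cmp.png",cv2.resize(np.hstack([b,a]),None,fx=4.5,fy=4.5,interpolation=cv2.INTER_CUBIC))
a=cv2.imread("pics/top15.png")[205:285,290:370]
cv2.imwrite("pics/t15z.png",cv2.resize(a,None,fx=7,fy=7,interpolation=cv2.INTER_CUBIC))
```

```text
(no output)
```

View pics/cmp.png

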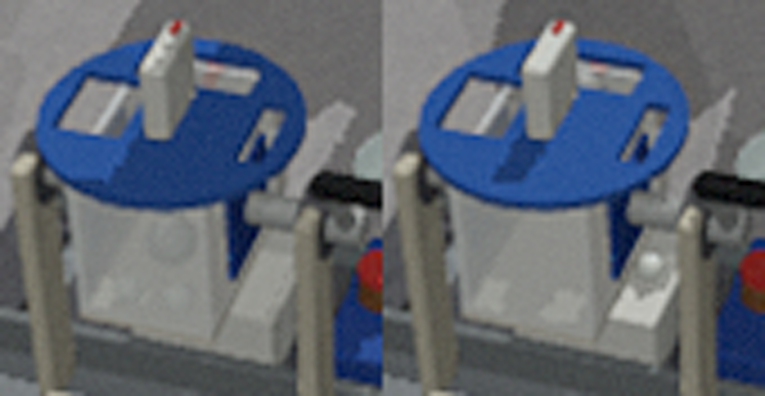

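View pics/t15z.png

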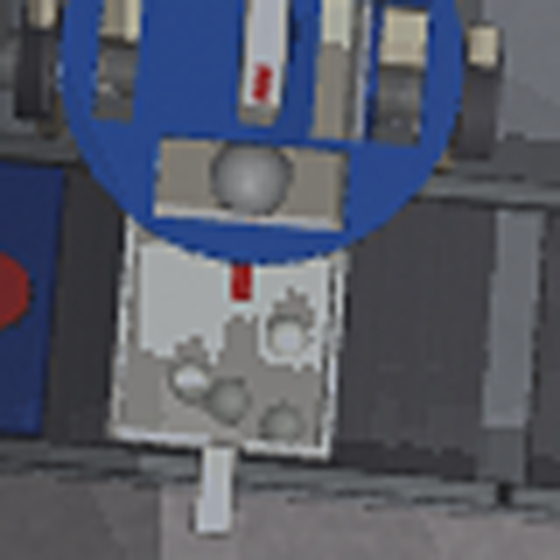

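Run:
```python
from h import *
t=snap("top");s=snap("scene")
for z in (.1165,.14,.16,.18,.19):
    p=onz(t,[(325.6,230.2)],z)[0]
    u=proj(s,p)[0]
    print(z,(L(p)*1000).round(1),"scene",u.round(1),"in cmp right",((u-[255,222])*4.5+[382,0]).round(0),"top diam px",500.8*.025/(1.2495-z))
```

```text
0.1165 [ 40.   -4.6 116.5] scene [298.  266.9] in cmp right [576. 202.] top diam px 11.050308914386585
0.14 [ 37.1  -4.1 140. ] scene [298.1 257.8] in cmp right [576. 161.] top diam px 11.284362325371788
0.16 [ 34.6  -3.8 160. ] scene [298.2 249.8] in cmp right [576. 125.] top diam px 11.491509866911427
0.18 [ 32.1  -3.4 180. ] scene [298.2 241.7] in cmp right [577.  89.] top diam px 11.706404862085087
0.19 [ 30.8  -3.2 190. ] scene [298.3 237.6] in cmp right [577.  70.] top diam px 11.816894761680038
```

servo_tool --motion "0 -12 55 0 0 0 0.7;0 -12 55 0 0 0 0.7;0 -12 55 0 0 0 0.7;0 -12 55 0 0 0 0.7;0 0 0 0 0 0 0.7;0 0 0 0 0 0 0.7"

```text
clock: 25.65
tcp_pos: [0.6151, 0.0445, 0.3691]
tool_rot: [0.526, 0.472, -0.526, 0.473]
contact_force: [-0.6, 0.1, -0.1]
width: 0.0598
```

Run:
```python
from h import *
where()
s=snap("wrist","w16.png")
for z in (.1165,.18):
    t=snap("top");p=onz(t,[(325.6,230.2)],z)[0];print(z,proj(s,p))
```

```text
t 25.65 grasp local [ 58.5  78.5 315.2] yaw -96.14 xaxis [ 0.001  0.    -1.   ] F [-0.6  0.1 -0.1] w 0.0598 q6 0.16
0.1165 [[297.5794264  290.90744025]]
0.18 [[284.79222591 321.0903574 ]]
```

View pics/w16.png

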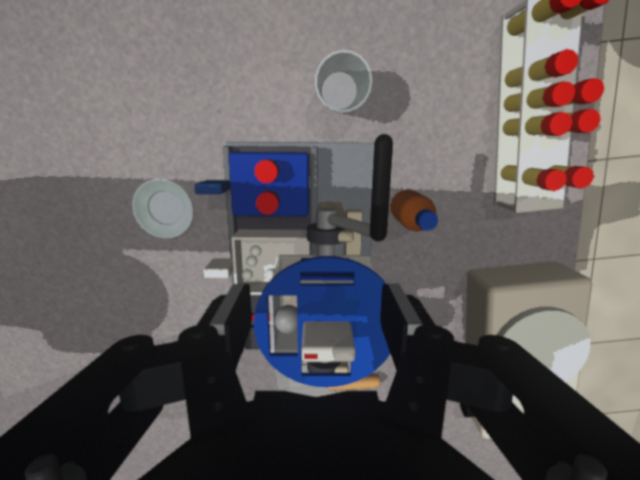

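Run:
```python
from h import *
s=snap("wrist");t=snap("top")
cv2.imwrite("pics/w16c.png",cv2.resize(s["pixels"][250:390,245:405],None,fx=5,fy=4,interpolation=cv2.INTER_CUBIC))
p,e=tri(s,(286,319.5),t,(325.6,230.2));print((L(p)*1000).round(1),e*1000)
```

```text
[ 32.8  -3.5 174. ] 0.027639007228816955
```

View pics/w16c.png

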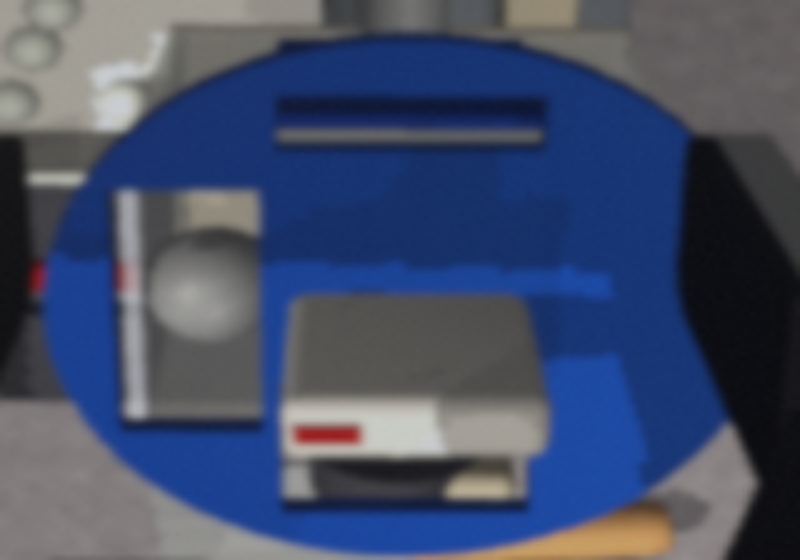

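The wrist view puts the big ball at about (286,320). Triangulated, its centre is at z = 174 mm, inside the hopper just under the cap, so it is lightly wedged between the front wall and the edge of the medium opening. A careful person would knock it back down, so I'll rock the crank a little and bump it against the upright stop.

servo_tool --motion "0 24 -20 0 0 0 0.6;20 23 -21 0 0 0 0.6;50 0 0 0 0 0 0.6;35 0 0 0 0 0 0.6;13 0 0 0 0 0 0.6;0 0 0 0 0 0 0.6"

```text
clock: 26.65
tcp_pos: [0.6661, 0.0818, 0.2502]
tool_rot: [-0.525, -0.473, 0.526, -0.473]
contact_force: [0.1, 0.1, 1.1]
width: 0.0512
```

Run:
```python
from h import *
where()
s=snap("wrist","w17.png");g=cv2.cvtColor(s["pixels"],cv2.COLOR_BGR2GRAY)
for r in (270,290):
    c=np.where(g[r,290:350]<35)[0]+290;print(r,c.min(),c.max())
```

```text
t 26.65 grasp local [105.2 120.9 196.3] yaw -95.98 xaxis [-0.001 -0.    -1.   ] F [0.1 0.1 1.1] w 0.0512 q6 0.21
270 303 333
290 303 332
```

servo_tool --motion "0 0 0 0 0 0 0.2;0 0 0 0 0 0 0;0 0 0 0 0 0 0;0 0 0 0 0 0 0;-3.4 -5.4 0 0 0 0 0;-2.8 -5.7 0 0 0 0 0;-2.3 -5.9 0 0 0 0 0;0 0 0 0 0 0 0;4.5 11 0 0 0 0 0;4 7 0 0 0 0 0" --newtons 30

```text
clock: 27.95
tcp_pos: [0.667, 0.0813, 0.2519]
tool_rot: [0.526, 0.473, -0.526, 0.473]
contact_force: [-19.0, 3.8, 30.4]
width: 0.0122
```

servo_tool --motion "0 0 0 0 0 0 0;0 0 0 0 0 0 0"

```text
clock: 28.2
tcp_pos: [0.6667, 0.0814, 0.2522]
tool_rot: [0.526, 0.473, -0.526, 0.473]
contact_force: [-3.7, 0.2, 10.2]
width: 0.012
```

Run:
```python
from h import *
where()
s=snap("top","t18.png")
a=s["pixels"][175:285,280:380]
cv2.imwrite("pics/t18z.png",cv2.resize(a,None,fx=5,fy=5,interpolation=cv2.INTER_CUBIC))
```

```text
t 28.2 grasp local [105.9 120.6 198.3] yaw -96.02 xaxis [-0.  0. -1.] F [-3.7  0.2 10.2] w 0.012 q6 0.21
```

View pics/t18z.png

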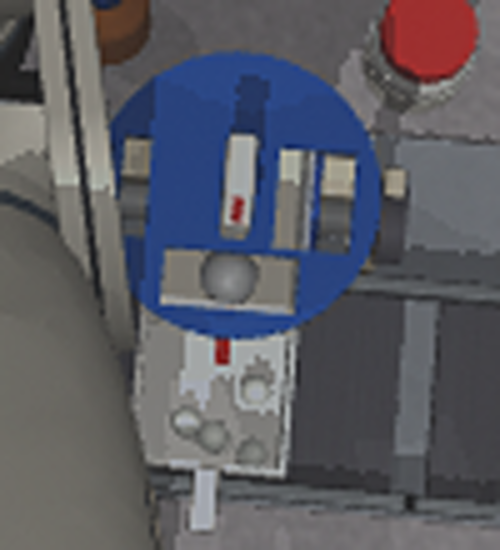

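servo_tool --motion "-6.4 -11.4 0 0 0 0 0;-3.9 -12.3 0 0 0 0 0;-1.4 -12.9 0 0 0 0 0;4.2 22.3 0 0 0 0 0;7.5 14.3 0 0 0 0 0;0 0 0 0 0 0 0;0 0 0 0 0 0 0;0 0 0 0 0 0 0" --newtons 40

```text
clock: 29.25
tcp_pos: [0.6668, 0.0813, 0.2518]
tool_rot: [0.526, 0.473, -0.525, 0.473]
contact_force: [-3.2, 0.3, 6.3]
width: 0.0116
```

Run:
```python
from h import *
where()
s=snap("top","t19.png")
a=s["pixels"][175:285,280:380]
cv2.imwrite("pics/t19z.png",cv2.resize(a,None,fx=5,fy=5,interpolation=cv2.INTER_CUBIC))
```

```text
t 29.25 grasp local [106.  120.6 197.9] yaw -96.02 xaxis [ 0.  0. -1.] F [-3.2  0.3  6.3] w 0.0116 q6 0.21
```

View pics/t19z.png

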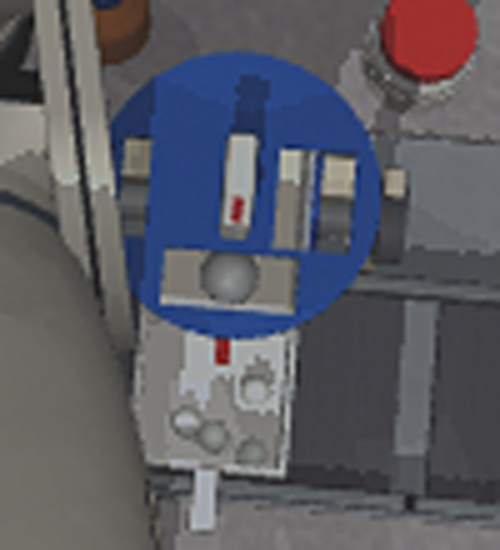

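The ball is firmly held with its centre inside the hopper, below the cap. More force would risk the rest of the job, so I'll leave it, release the crank and do the last checks.

servo_tool --motion "0 1 0 0 0 0 0;0 0 0 0 0 0 0;0 0 0 0 0 0 0.15;0 0 0 0 0 0 0.4;0 0 0 0 0 0 0.6;0 0 0 0 0 0 0.6"

```text
clock: 30.05
tcp_pos: [0.668, 0.0811, 0.2504]
tool_rot: [-0.525, -0.473, 0.526, -0.473]
contact_force: [0.3, 0.2, -0.2]
width: 0.0513
```

Run:
```python
from h import *
where()
s=snap("wrist","w20.png");g=cv2.cvtColor(s["pixels"],cv2.COLOR_BGR2GRAY)
for r in (270,290):
    c=np.where(g[r,280:350]<35)[0]+280;print(r,c.min(),c.max())
```

```text
t 30.05 grasp local [107.2 120.5 196.5] yaw -96.02 xaxis [-0. -0. -1.] F [ 0.3  0.2 -0.2] w 0.0513 q6 0.21
270 297 327
290 297 327
```

servo_tool --motion "0 -1.5 0 0 0 0 0.6;-30 0 0 0 0 0 0.6;-50 0 0 0 0 0 0.6;-40 0 -20 0 0 0 0.6;0 0 -60 0 0 0 0.6;0 0 -60 0 0 0 0.6;0 0 -40 0 0 0 0.6;0 0 0 0 0 0 0.6;0 0 0 0 0 0 0.6"

```text
clock: 31.22
tcp_pos: [0.6852, 0.2599, 0.3703]
tool_rot: [-0.525, -0.473, 0.526, -0.473]
contact_force: [0.1, -0.9, -0.5]
width: 0.0514
```

Run:
```python
from h import *
where()
im={}
for n,(y,x) in dict(scene=(215,220),top=(165,220)).items():
    s=snap(n,n+"21.png");im[n]=s
    a=s["pixels"][y:y+150,x:x+200]
    cv2.imwrite(f"pics/{n}21c.png",cv2.resize(a,None,fx=4,fy=4,interpolation=cv2.INTER_CUBIC))
for f in ("s7.png","scene21.png"):
    i=cv2.imread("pics/"+f)
    m=(i.max(2)<45);m[:255]=0;m[275:]=0;m[:,:318]=0;m[:,368:]=0
    print(blobs(m,30))
for f in ("t7.png","top21.png"):
    i=cv2.imread("pics/"+f);h=cv2.cvtColor(i,cv2.COLOR_BGR2HSV)
    m=((h[...,0]<8)|(h[...,0]>172))&(h[...,1]>150);m[:165]=0;m[305:]=0;m[:,:250]=0;m[:,420:]=0
    print(f,blobs(m,3))
    m=(h[...,0]>105)&(h[...,0]<130)&(h[...,1]>120);m[:165]=0;m[305:]=0;m[:,:250]=0;m[:,420:]=0
    print(blobs(m,20))
```

```text
t 31.225 grasp local [105.2 300.1 316.4] yaw -96.0 xaxis [-0.001 -0.001 -1.   ] F [ 0.1 -0.9 -0.5] w 0.0514 q6 0.45
[([324, 260, 39, 12, 218], [342.5, 265.8])]
[([324, 260, 39, 12, 232], [343.1, 265.7])]
t7.png [([327, 215, 1, 4, 4], [327.0, 216.5]), ([269, 240, 10, 11, 87], [273.5, 244.6])]
[([302, 207, 54, 29, 584], [327.8, 221.5]), ([265, 226, 21, 52, 612], [275.3, 248.2])]
top21.png [([356, 172, 19, 19, 282], [365.3, 180.8]), ([327, 215, 2, 4, 5], [327.2, 216.2]), ([269, 240, 10, 10, 82], [273.5, 244.7]), ([284, 241, 10, 11, 83], [288.5, 246.1]), ([323, 243, 3, 5, 11], [324.0, 245.0])]
[([297, 167, 8, 10, 64], [300.5, 171.3]), ([299, 185, 57, 58, 1746], [325.8, 210.7]), ([265, 226, 34, 52, 1011], [281.6, 247.5])]
```

View pics/scene21.png

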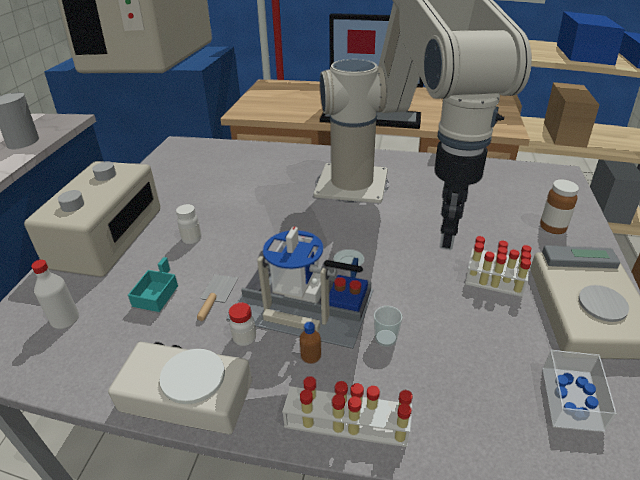

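View pics/top21c.png

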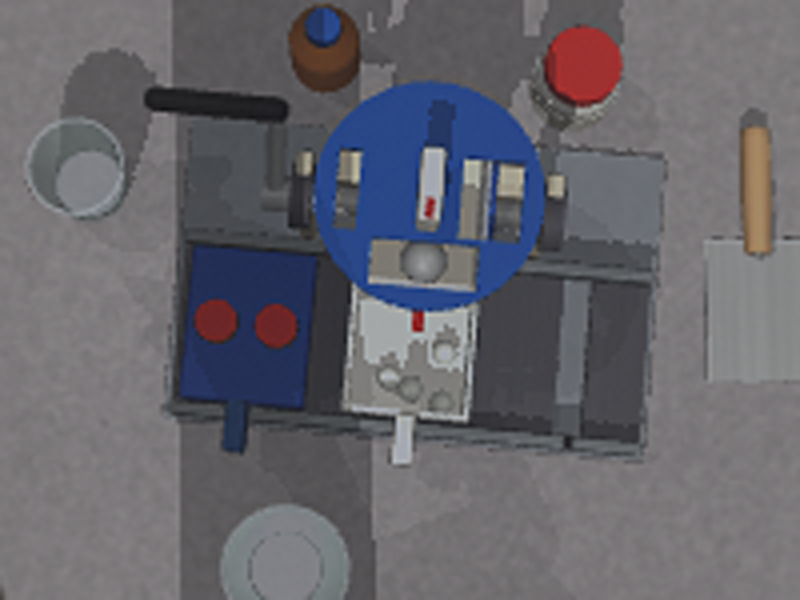

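The crank, dash, pointer, carriage and glassware are all at their earlier pixels. Four balls are in the cup, which sits in the middle notch, and the hopper is upright. Handing in.

Run:
```python
from rig import manip
print(manip.sign_off())
```

```text
the job is handed in; nothing more can be done
None
```

The job is done and handed in at about 31 s, but the big steel ball ended up wedged just under the cap instead of lying on the hopper floor.

**What I did:** I lifted the white cup by its fin into the middle notch. I then turned the cap by about 105° to bring the medium opening to the pointer, tipped the hopper to its forward stop, and brought it back to the upright stop.

**Last checks that passed:**
- All four small balls are in the cup.
- The cup sits in the middle notch, and the dash, opening and pointer line up.
- The crank's image position matches the one before tipping to within a pixel.
- In the last pictures the blue carriage, glassware, jars and spatula are where they started.
- The gripper is well clear of everything.

**Check that was not clean:** the big ball is still in the hopper, but it is caught between the front wall and the edge of the medium opening. Its centre measured about 174 mm above the table, some 11 mm below the underside of the cap. I rocked the crank twice against the upright stop to free it, and it did not drop, so I left it rather than use more force.

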